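# Restack nested set-up trays on their lugs and cover them

### The job

The yellow set-up tray has been dropped into the blue one, so they are nested. Rebuild them as one proper stack on the green tray, which stays where it stands: first the yellow tray, then the blue one on top, each turned end for end against the tray below so that it stands on that tray's rim lugs and does not nest. Then put the metal cover on the blue tray, flat on its rim with both studs through its holes. Set everything down gently, keep each tray's contents in it, and do not disturb the bottles and the jar.

Things in the scene. Friction and masses are not known exactly. Their poses are not given: they have to be found in the camera images.
- tray_green: Green plastic stack-nest set-up tray, alone on the worktop, a handpiece in it: bottom of the stack. 212 x 69 x 50 mm (59 to the stud tips), 170 g. Origin: footprint centre, underside of its feet; x lengthwise, z up. A black sleeve on its lip marks the +x end. Inner floor at 8 mm; upright rim band from 32 to 50 mm high, 69 wide (y +-34.5), 184 long: grip across it at mid length. Walls below lean in to 52 mm.
- tray_blue: Blue tray of the same shape, marking, mass and axes as the green one, on the worktop in any direction, tweezers in it. At the start the yellow tray is nested in it. NESTED: black ends together, the upper tray's origin only 20 mm above the lower's. STACKED: black ends opposite, lengths parallel, the upper's feet on the lower's lugs, its origin 45 mm above the lower's and in line, with 2.5 mm of play.
- tray_yellow: Yellow tray of the same shape, marking, mass and axes as the green one, with a small dish in it; at the start nested in the blue tray, its origin 20 mm above the blue one's, black ends together, so that just its rim band (the top 18 mm and a 2 mm gap) stands clear of the blue rim. It lifts straight out freely: 1 mm of play.
- green_lug (a point): Middle of one of the green tray's four rim lugs. Every tray has them inside its long sides at x = +62 and -34 mm, on both sides: ledges 45 mm above the tray's origin, 23 mm long, from y = 20.9 to 31.5, with stops 4 mm high on the outer side and at the end. Four feet (12 x 6 mm, 5 high, tapered) are under each tray at x = -62 and +34, y = +-23, so that they meet the lugs only when turned end for end.
- blue_stud (a point): Tip of the steel stud on the blue tray's +x lip. Every tray has two, at x = +99 and -99 mm, y = 0, on the 14 mm carrying lips of its ends (lips: |x| 92 to 106, |y| up to 24, 46 to 50 mm high): 7 mm thick, 9 mm tall above the rim, the top 4 mm conical.
- cover: Brushed steel cover plate, 216 x 70 x 5 mm, flat on the worktop, 140 g. Origin: centre of its underside; x lengthwise, z up. On its centre line a 9.6 mm round hole at x = +99 mm and a slot 14.6 long, 9.6 wide at x = -99: they fit over a tray's two studs either way round. Seated, its origin is 50 mm above that tray's origin.
- cover_grip (a point): Centre of the cover's black bar grip, 21 mm above the underside: 72 mm long along x, 14 mm wide, from 15 to 27 mm above the underside, on two 14 mm posts at x = +-26 mm. Pinch it across its width (y).
- handpiece: Straight silver dental handpiece, 148 mm long, 20 mm thick, lying lengthwise loose in the green tray. Origin: middle of its underside, its own y along its length.
- tweezers: Steel tweezers, 148 x 21 x 8 mm, lying lengthwise loose in the blue tray. Origin: middle of the underside, its own y along its length.
- dappen_dish: Small amber dish, 35 mm across, 30 mm tall, standing loose in the middle of the yellow tray. Origin: centre of its underside.
- bottle_red: Bystander: white dropper bottle with a red label and cone cap, 40 mm across, 98 mm tall. Origin: centre of its underside.
- cotton_jar: Bystander: pale jar with a knobbed steel lid, 69 mm across, 104 mm tall. Origin: centre of its underside.
- bottle_amber: Bystander: small brown bottle with a black cap, 37 mm across, 78 mm tall. Origin: centre of its underside.
- bottle_clear: Bystander: small bottle with a blue cap, 31 mm across, 66 mm tall. Origin: centre of its underside.
Things that resemble listed ones, but are neither listed nor needed, are in the scene too. Leave any purple or turquoise look-alike of the dappen_dish alone.

How it is judged:
By the outcome, as a careful person would: the job done as asked, in the order asked, and still so for the second after the job is handed in, with the robot touching nothing.
It also fails if it takes over 67 s, if anything falls off the work surface, if the arm or the gripper's body presses on something with over 40 N, if the wrist force passes 120 N, or if a joint passes its speed limit or range.

### The arm

A 7-joint arm with a two-finger parallel gripper is mounted at the origin on a cart in front of the work surface, level with it; the furniture and walls round the work are solid. World frame = base frame: x ahead of the robot, y to its left, z up, the work surface at z = 0. Lengths are in m, angles in rad, forces in N, time in s.
With the tool pointing down it reaches from about 0.4 to 0.9 m from the base axis. Payload 5.6 kg.
Tool frame: the origin (TCP) lies at the very end of the fingers, on their centre line; the grasp point (between the pads) lies env.pinch_z behind it (env.pinch_z is the distance from the TCP to the grasp point, in m); y points along the fingers, x is the direction in which the jaws open and shut, and the axes are right-handed (so a half turn about y gives the same grasp; the last joint's range is limited). The gripper opens to 92 mm and grips with 3 to 60 N. Pads are 20 mm wide; open, the fingers measure 128 mm over their backs; the gripper's body (75 mm by 189 mm) begins 69 mm behind the grasp point.
Start: joints at [-1.205, 0.468, -0.012, 1.603, 0.006, 1.071, -0.056], TCP at [0.258, 0.596, 0.215] pointing down, gripper open.
Joint ranges: [-2.53, 2.53], [-0.31, 2.02], [-1.57, 1.55], [0.28, 2.44], [-1.29, 4.43], [0.15, 1.84], [-2.92, 2.92]. Speed limits (rad/s): [2.57, 2.57, 3.14, 3.14, 3.14, 3.14, 3.14].

### API

Orientations are given as a unit quaternion [w, x, y, z].
In Python, from workcell import env gives the robot as it stands.
- The arm moves only by the tool send_rows, never from a script. Its argument "commands" is a list that holds one entry, the list of rows, each a list of 7 numbers: the turn, a rotation vector about the world's x, y, z normalised to -1 to 1, where 1 is 0.12 rad, then the shift along the world's x, y, z normalised to -1 to 1, where 1 is 0.05 m, then the closure, from -1 (fully open) to 1 (shut). In form: [[[rx, ry, rz, x, y, z, gripper], ...]]. A call has 1 to 12 rows; each row shifts and turns the commanded pose from where the row before left it; what a row does not reach is not made up. A row lasts 1/10 s, in which the tool goes at most 50 mm and 8.59 degrees, less where a joint would pass 70% of its speed; a pose out of reach is approached as far as the arm can. A call with a number of a shift or a turn outside -1 to 1 is refused whole. A call with a gripper value outside its range is refused whole. The fingers move at their own pace and stop on an object; "newtons" is the grip in N (left out, the last holds). Time passes only in rows, so rows that do not move let the fingers close. It gives the time, the measured TCP pose, the force and the opening at its end, in the units of the state.
- env.get_state(): the state, without advancing time (a new reading comes with each control period).
- env.grab_frame(name): name is "scene" or "top"; returns a dict with "img" (420x560x3 uint8, red, green, blue), "range_z" (420x560 float32, m along the optical axis (not along the pixel's ray), 0 where there is no reading), "fx", "fy", "cx", "cy" (pixels), "rvec" (rotation vector, rad) and "tvec" (3), from world to camera coordinates, as OpenCV has them. Camera axes: x right, y down, z forward; pixel columns grow to the right and rows downward; lengths in m; the calibration is good to about 2 mm. A picture is of the moment at which its call begins.
- env.hand_in(): hands the job in, once; it reports no verdict.
Trained networks look in the newest picture that a camera, given by its name, has taken for a name from the list of things; names that differ only in an ending like _2 or _b are one class to them, and where a whole thing is asked for, a point or a joint stands for the part that bears it (a point fixed in the world has none). Each returns a list of dicts, best first, with "confidence" (0 to 1); they miss things now and then, are a little off and sometimes report something else, mostly with a low value. They report only what shows in the picture. A call takes as long as a camera call. They do not tell look-alikes from the thing itself.
- env.boxes_of(camera, name): "point" ([column, row] in pixels, amid what is visible of it).
The state is a dict: "time_s": time; "q": joint angles; "dq": joint speeds; "joint_torque": joint torques, N m; "tool_pos": TCP position; "tcp_rot": TCP orientation; "force": force on the tool from outside, world axes, zero at the start; "torque": the same for the moment, N m; "width": finger opening in m.
Only numpy, scipy, OpenCV 4.12 (cv2) and the standard library are available. Lean on these libraries where they do the work, as an engineer would, in place of code of your own. Each camera call takes 0.05 s, during which the arm holds its last target. There are 200 camera calls.

## Working session

There is one attempt and no reset: what is moved stays moved. The work goes in short steps, Python scripts to look and compute and a tool call to move; the robot and the scene stay as the last step left them, time stands still between calls to the robot, and variables do not carry over. Pictures are saved under pics/ and viewed, on a budget of 10 in all, crops included, one or two more only if the job needs it, and the job is handed in when it is done.

Besides the shell and the picture viewer there is one more tool, called as name(argument=value, ...), one argument or row to a line, values as JSON. send_rows: Moves the arm, as the interface text tells. Its arguments: {"type":"object","properties":{"commands":{"type":"array"},"newtons":{"type":"number"}},"required":["commands"]}

```bash
ls; mkdir -p pics
cat > h.py <<'E'
import numpy as np, cv2
from workcell import env
def cam(n):
    f=env.grab_frame(n); R=cv2.Rodrigues(np.array(f['rvec'],float))[0]; t=np.array(f['tvec'],float).ravel()
    z=f['range_z'].astype(float); v,u=np.mgrid[:z.shape[0],:z.shape[1]]
    P=np.stack([(u-f['cx'])/f['fx']*z,(v-f['cy'])/f['fy']*z,z],-1)
    W=(P-t)@R; W[z==0]=np.nan
    return f,W
def save(n,img): cv2.imwrite('pics/'+n,cv2.cvtColor(img,cv2.COLOR_RGB2BGR))
E
python3 - <<'E'
from h import *
print(env.get_state(),env.pinch_z)
ims=[]
for c in('scene','top'):
    f,W=cam(c); save(c+'0.png',f['img']); np.savez('pics/'+c+'0.npz',W=W,img=f['img'])
    R=cv2.Rodrigues(np.array(f['rvec'],float))[0]; print(c,f['fx'],-R.T@np.array(f['tvec']).ravel())
    for n in['tray_green','tray_blue','tray_yellow','cover','cover_grip','blue_stud','green_lug','handpiece','tweezers','dappen_dish','bottle_red','cotton_jar','bottle_amber','bottle_clear']:
        for d in env.boxes_of(c,n)[:3]:
            u,v=d['point']; print(n,np.round(d['point']),round(d['confidence'],2),W[int(v),int(u)].round(3))
E
```

```text
pics
{'time_s': 0.0, 'q': array([-1.20497531,  0.4683511 , -0.0115838 ,  1.6036582 ,  0.00601597,
        1.07138617, -0.05631039]), 'dq': array([ 0.00141788,  0.00135085,  0.00075445, -0.00078538,  0.00042737,
       -0.00112002, -0.0009513 ]), 'joint_torque': array([-1.11268433e-03, -5.20558798e+01, -1.25743172e-02, -2.43756545e+01,
       -5.66064636e-02,  1.70489971e-02,  1.43359712e-04]), 'tool_pos': array([0.25823555, 0.59584953, 0.21364295]), 'tcp_rot': array([-0.590716  ,  0.59148673,  0.38757801, -0.38856317]), 'force': array([-1.0919818 ,  0.48029446, -0.09119615]), 'torque': array([-0.01891052,  0.00284111, -0.0153388 ]), 'width': 0.09179194243099234} 0.0187
scene 424.18899567051585 [-0.13537577  0.5767191   0.68419513]
tray_green [355. 189.] 0.75 [ 0.506 -0.119  0.048]
tray_blue [285. 238.] 0.61 [0.45  0.144 0.045]
tray_yellow [287. 212.] 0.84 [0.542 0.072 0.033]
cover [211. 262.] 0.82 [0.513 0.306 0.006]
cover_grip [210. 260.] 0.91 [0.518 0.303 0.006]
green_lug [357. 186.] 0.92 [ 0.543 -0.169  0.017]
handpiece [279. 267.] 0.65 [0.381 0.208 0.045]
handpiece [346. 186.] 0.
[... 648 characters left out ...]
.86 [0.522 0.084 0.026]
cover [184. 203.] 0.67 [0.527 0.3   0.03 ]
cover_grip [187. 204.] 0.8 [0.527 0.291 0.027]
green_lug [392. 207.] 0.55 [ 0.528 -0.159  0.012]
handpiece [384. 203.] 0.8 [nan nan nan]
handpiece [393. 209.] 0.26 [ 0.526 -0.163  0.007]
dappen_dish [293. 209.] 0.75 [0.518 0.064 0.049]
dappen_dish [143. 218.] 0.6 [0.493 0.387 0.023]
dappen_dish [337. 267.] 0.54 [ 0.396 -0.026  0.078]
bottle_red [230. 264.] 0.8 [0.399 0.192 0.097]
bottle_red [188. 204.] 0.4 [0.526 0.291 0.019]
cotton_jar [331. 151.] 0.94 [ 0.636 -0.012  0.085]
bottle_amber [336. 264.] 0.52 [ 0.402 -0.027  0.075]
bottle_clear [238. 157.] 0.76 [0.623 0.18  0.067]
bottle_clear [292. 210.] 0.21 [0.514 0.066 0.046]
```

```bash
python3 -c "
import cv2
a=cv2.imread('pics/top0.png')[120:310,100:450]
cv2.imwrite('pics/top0c.png',cv2.resize(a,None,fx=2.28,fy=2.28,interpolation=cv2.INTER_CUBIC))"
```

```text
(no output)
```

View pics/top0c.png

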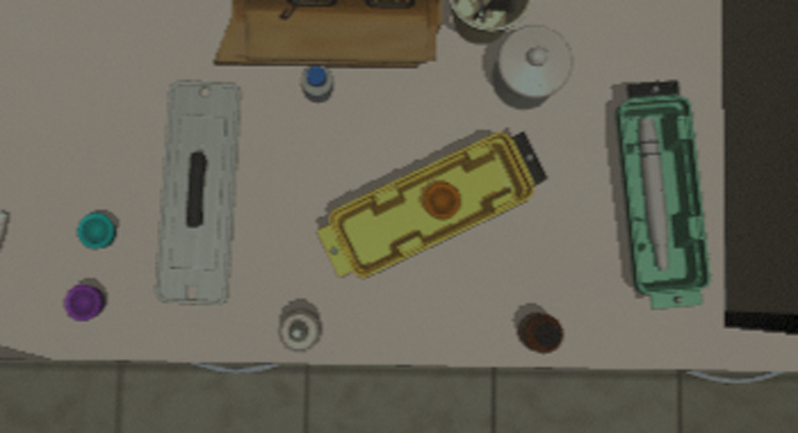

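View pics/scene0.png

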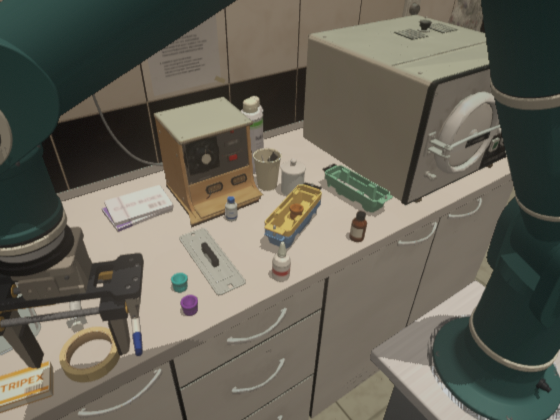

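The top view shows yellow nested in blue at about (283,207), with its black end toward the upper right. Green is at (391,205), black end up, close beside the autoclave, and the cover is at (187,204). The dish in the yellow tray is amber; the purple and turquoise look-alikes on the left stay put. Next I fit the poses.

```bash
cat >> h.py <<'E'
from scipy.optimize import minimize
def box(x0,x1,y0,y1,z0,z1): return np.array([[x,y,z] for x in(x0,x1) for y in(y0,y1) for z in(z0,z1)],float)/1e3
TRAY=[box(-92,92,-34.5,34.5,32,50),box(-106,106,-24,24,46,50)]
COVER=[box(-108,108,-35,35,0,5)]
BAR=[box(-36,36,-7,7,15,27)]
def fit(f,mask,parts,z0,p0,S=8):
    "pose x,y,yaw whose silhouette best matches mask (mean over pixels)"
    K=np.array([[f['fx'],0,f['cx']],[0,f['fy'],f['cy']],[0,0,1]]); h,w=mask.shape
    ys,xs=np.nonzero(mask); x0,y0=max(xs.min()-8,0),max(ys.min()-8,0); x1,y1=min(xs.max()+9,w),min(ys.max()+9,h)
    M=mask[y0:y1,x0:x1].astype(float)
    def cost(p):
        c,s=np.cos(p[2]),np.sin(p[2]); A=np.zeros(((y1-y0)*S,(x1-x0)*S),np.uint8)
        for b in parts:
            q=np.c_[c*b[:,0]-s*b[:,1]+p[0],s*b[:,0]+c*b[:,1]+p[1],b[:,2]+z0]
            uv=cv2.projectPoints(q,np.array(f['rvec'],float),np.array(f['tvec'],float),K,None)[0][:,0]
            uv=((uv-[x0,y0]+.5)*S-.5); hull=cv2.convexHull(uv.astype(np.float32))
            cv2.fillPoly(A,[np.round(hull*16).astype(np.int32)],1,shift=4)
        m=A.reshape(y1-y0,S,x1-x0,S).mean((1,3)); return np.abs(m-M).sum()
    p0=np.array(p0,float)
    for k in(1,.3,.1): r=minimize(cost,p0,method='Nelder-Mead',options=dict(initial_simplex=p0+np.vstack([np.zeros(3),np.diag([.01,.01,.06])*k]),xatol=1e-5,fatol=.05)); p0=r.x
    return r.x.round(4),np.degrees(r.x[2]).round(2),round(r.fun,1),int(mask.sum())
def near(W,p,r): return np.hypot(W[...,0]-p[0],W[...,1]-p[1])<r
def comp(m):
    n,l,s,_=cv2.connectedComponentsWithStats(m.astype(np.uint8)); m=l==1+np.argmax(s[1:,4])
    c=cv2.findContours(m.astype(np.uint8),cv2.RETR_EXTERNAL,cv2.CHAIN_APPROX_NONE)[0]
    return cv2.drawContours(np.zeros(m.shape,np.uint8),c,-1,1,-1)>0
E
python3 - <<'E'
from h import *
for c in('top','scene'):
    f,W=cam(c); z=W[...,2]; hsv=cv2.cvtColor(f['img'],cv2.COLOR_RGB2HSV)
    print(c,'table z',np.nanmedian(z[near(W,(.45,.25),.03)]))
    print('nan frac',np.isnan(z).mean())
    print('green',fit(f,comp(near(W,(.52,-.155),.12)&(z>.028)&(z<.065)),TRAY,0,(.52,-.155,.09)))
    g=near(W,(.522,.075),.12)
    print('yellow',fit(f,comp(g&(z>.0505)&(z<.085)),TRAY,.02,(.522,.075,-1.15)))
    print('nest all',comp(g&(z>.03)).sum())
    print('cover',fit(f,comp(near(W,(.525,.297),.12)&(z>.0025)),COVER,0,(.525,.297,0)))
    print('bar',fit(f,comp(near(W,(.525,.297),.05)&(z>.0135)),BAR,0,(.525,.297,0)))
    for n,q in dict(autoclave=(W[...,1]<-.2)&(z>.03)&(W[...,0]>.3),).items():
        P=W[q]; print(n,np.nanpercentile(P,[0.5,5,50,95,99],axis=0).round(3).tolist())
f,W=cam('top')
for x in(.45,.5,.55,.6,.63):
    print(x,[(round(float(a),3),round(float(b),3)) for a,b in W[int(np.nanargmin(np.abs(W[:,391,0]-x))),405:470:5,1:]])
E
```

```text
top table z 0.0008295000854146327
nan frac 0.004009353741496599
green (array([ 0.5294, -0.1477,  0.101 ]), np.float64(5.79), np.float64(97.0), 3171)
yellow (array([ 0.5139,  0.072 , -1.1086]), np.float64(-63.52), np.float64(87.2), 3203)
nest all 3216
cover (array([ 0.5278,  0.2974, -0.0303]), np.float64(-1.74), np.float64(136.0), 3083)
bar (array([ 0.5277,  0.2971, -0.0322]), np.float64(-1.84), np.float64(31.1), 221)
autoclave [[0.357, -0.345, 0.035], [0.387, -0.312, 0.08], [0.561, -0.221, 0.33], [0.742, -0.211, 0.352], [0.807, -0.211, 0.353]]
scene table z 0.0007725027572507323
nan frac 0.004166666666666667
green (array([ 0.5298, -0.152 ,  0.1898]), np.float64(10.87), np.float64(743.0), 2109)
yellow (array([ 0.5129,  0.0734, -1.1003]), np.float64(-63.04), np.float64(133.1), 1756)
nest all 2038
cover (array([ 0.5284,  0.2982, -0.0323]), np.float64(-1.85), np.float64(81.8), 2107)
bar (array([ 0.5272,  0.2984, -0.071 ]), np.float64(-4.07), np.float64(36.6), 170)
autoclave [[0.354, -1.054, 0.033], [0.374, -0.723, 0.058], [0.591, -0.253, 0.279], [0.961, -0.209, 0.358], [0.963, -0.207, 0.
[... 437 characters left out ...]
 (-0.212, 0.263)]
0.55 [(-0.179, 0.049), (-0.206, -0.001), (-0.218, -0.003), (-0.212, 0.048), (-0.211, 0.08), (-0.212, 0.105), (-0.211, 0.135), (-0.212, 0.157), (-0.211, 0.183), (-0.211, 0.206), (-0.211, 0.227), (-0.212, 0.247), (-0.212, 0.267)]
0.6 [(-0.196, -0.003), (-0.207, -0.003), (-0.218, -0.003), (-0.212, 0.05), (-0.211, 0.081), (-0.212, 0.108), (-0.212, 0.136), (-0.212, 0.159), (-0.212, 0.184), (-0.213, 0.203), (-0.212, 0.228), (-0.213, 0.246), (-0.212, 0.269)]
0.63 [(-0.014, 0.584), (-0.019, 0.584), (-0.023, 0.584), (-0.028, 0.585), (-0.033, 0.585), (-0.038, 0.584), (-0.043, 0.586), (-0.048, 0.585), (-0.053, 0.586), (-0.057, 0.587), (-0.062, 0.587), (-0.067, 0.587), (-0.072, 0.588)]
```

Run:
```python
from h import *
from scipy.spatial.transform import Rotation as Ro
s=env.get_state(); q=s['tcp_rot']; R=Ro.from_quat(np.r_[q[1:],q[0]]); print(R.as_matrix().round(3)); 
d=np.load('pics/scene0.npz'); W=d['W']; 
T=(W-s['tool_pos'])@R.as_matrix()  # tool frame
ok=near(W,s['tool_pos'],.2)&(W[...,2]>.15)
for a,b in((0,.02),(-.03,0),(-.06,-.03),(-.0877,-.06),(-.11,-.09),(-.15,-.11),(-.2,-.15),(-.25,-.2)):
    P=T[ok&(T[...,2]>a)&(T[...,2]<b)]
    if len(P): print(a,b,len(P),np.percentile(P,[1,99],axis=0).round(3).tolist())
a=d['img'][230:420,0:200]; save('g0.png',cv2.resize(a,None,fx=3,fy=3))
```

```text
[[ 0.398  0.    -0.918]
 [ 0.918 -0.     0.398]
 [-0.    -1.    -0.   ]]
0 0.02 5477 [[-0.196, -0.405, 0.0], [0.06, -0.004, 0.02]]
-0.03 0 2255 [[-0.094, -0.279, -0.027], [0.058, -0.009, -0.0]]
-0.06 -0.03 1 [[0.05, -0.104, -0.03], [0.05, -0.104, -0.03]]
```

View pics/g0.png

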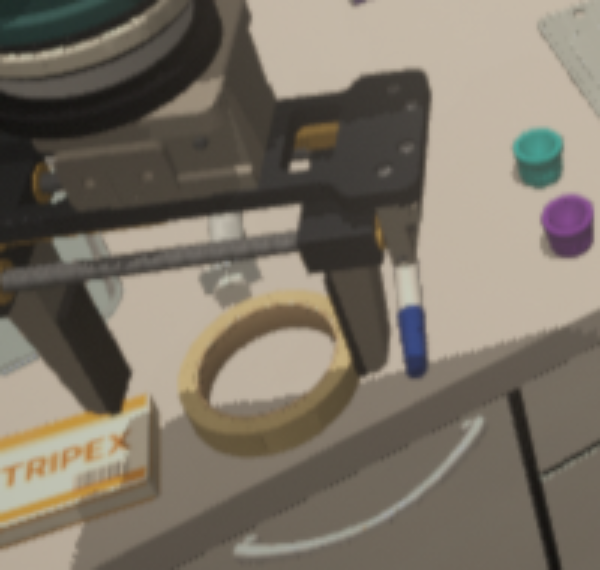

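Run:
```python
from h import *
from scipy.spatial.transform import Rotation as Ro
s=env.get_state(); q=s['tcp_rot']; R=Ro.from_quat(np.r_[q[1:],q[0]])
for c in('scene','top'):
  W=np.load(f'pics/{c}0.npz')['W']; T=(W-s['tool_pos'])@R.as_matrix()
  ok=near(W,s['tool_pos'],.2)&(W[...,2]>.15)
  for a in np.arange(-.26,.02,.02):
    P=T[ok&(T[...,1]>a)&(T[...,1]<a+.02)]
    if len(P)>5: print(c,round(a,3),len(P),np.percentile(P[:,[0,2]],[1,99],axis=0).round(3).tolist())
f,W=cam('top'); z=W[...,2]
# autoclave face y versus x by height
for lo,hi in((.05,.1),(.1,.15),(.15,.2),(.2,.3)):
  m=(z>lo)&(z<hi)&(W[...,1]<-.195)
  for x0 in np.arange(.36,.76,.06):
    P=W[m&(abs(W[...,0]-x0)<.03)]
    if len(P): print(lo,round(x0,2),P[:,1].max().round(3),np.median(P[:,1]).round(3),end=' | ')
  print()
```

```text
scene -0.26 1212 [[-0.036, -0.005], [-0.004, 0.038]]
scene -0.24 1400 [[-0.037, -0.008], [0.003, 0.04]]
scene -0.22 1069 [[-0.038, -0.007], [0.009, 0.04]]
scene -0.2 1559 [[-0.037, -0.015], [0.019, 0.04]]
scene -0.18 1048 [[-0.041, -0.026], [0.013, 0.039]]
scene -0.16 1119 [[-0.041, -0.016], [0.016, 0.026]]
scene -0.14 3398 [[-0.094, -0.026], [0.051, 0.033]]
scene -0.12 1866 [[-0.091, -0.023], [0.058, 0.034]]
scene -0.1 356 [[-0.086, -0.019], [0.053, 0.034]]
scene -0.08 352 [[-0.063, -0.009], [0.063, 0.014]]
scene -0.06 496 [[-0.063, -0.007], [0.063, 0.014]]
scene -0.04 442 [[-0.061, -0.008], [0.06, 0.013]]
scene -0.02 354 [[-0.06, -0.007], [0.059, 0.013]]
top -0.12 41 [[-0.092, -0.032], [-0.08, -0.02]]
top -0.1 57 [[-0.087, -0.032], [-0.074, -0.004]]
top -0.06 15 [[-0.06, -0.012], [-0.05, -0.01]]
top -0.04 58 [[-0.061, -0.012], [-0.046, 0.004]]
top -0.02 73 [[-0.06, -0.011], [-0.045, 0.007]]
0.05 0.42 -0.21 -0.211 | 0.05 0.48 -0.21 -0.212 | 0.05 0.54 -0.21 -0.212 | 0.05 0.6 -0.21 -0.212 | 0.05 0.66 -0.21 -0.212 | 0.05 0.72 -0.21 -0.212 | 
0.1 0.36 -0.26 -0.264 | 0.1 0.42 -0.21 -0.212 | 0.1 0.48 -0.21 -0.212 | 0.1 0.54 -0.211 -0.212 | 0.1 0.6 -0.21 -0.212 | 0.1 0.66 -0.21 -0.212 | 0.1 0.72 -0.21 -0.212 | 
0.15 0.36 -0.24 -0.246 | 0.15 0.42 -0.21 -0.212 | 0.15 0.48 -0.211 -0.212 | 0.15 0.54 -0.209 -0.212 | 0.15 0.6 -0.21 -0.212 | 0.15 0.66 -0.21 -0.212 | 0.15 0.72 -0.21 -0.212 | 
0.2 0.36 -0.241 -0.296 | 0.2 0.42 -0.209 -0.213 | 0.2 0.48 -0.21 -0.212 | 0.2 0.54 -0.21 -0.212 | 0.2 0.6 -0.21 -0.212 | 0.2 0.66 -0.21 -0.212 | 0.2 0.72 -0.21 -0.212 |
```

Wall check: the autoclave face is at y = -0.212, only 64 mm from the green tray's axis. The gripper body reaches ±95 mm along the jaws, so a straight cross-grip can't set down there. I'll pinch the trays over the end wall and lip at the plain -x end, with the jaws lengthwise, and take the cover bar by its 72 mm length.

send_rows(
  commands=[
    [[0,0,0.3,0.2,-0.4,0,0],[0,0,0.75,0.43,-0.88,0,0],[0,0,0.75,0.43,-0.88,0,0],[0,0,0.75,0.43,-0.88,0,0],[0,0,0.75,0.43,-0.88,0,0],[0,0,0.75,0.43,-0.88,0,0],[0,0,0.75,0.43,-0.88,0,0],[0,0,0.75,0.43,-0.88,0,0],[0,0,0.75,0.43,-0.88,0,0],[0,0,0.75,0.43,-0.88,-0.3,0],[0,0,0.25,0.2,-0.42,-0.4,0],[0,0,0,0,0,-0.4,0]],
  ],
  newtons=50,
)

```text
time_s: 2.9
tool_pos: [0.4735, 0.1562, 0.1599]
tcp_rot: [-0.372, 0.373, 0.601, -0.601]
force: [0.1, 0.3, 0.1]
width: 0.0459
```

```bash
cat >> h.py <<'E'
from scipy.spatial.transform import Rotation as Ro
def st():
    s=env.get_state(); q=s['tcp_rot']; M=Ro.from_quat(np.r_[q[1:],q[0]]).as_matrix()
    print('t',round(s['time_s'],2),'pos',s['tool_pos'].round(4),'jawyaw',np.degrees(np.arctan2(M[1,0],M[0,0])).round(2),'down',M[:,1].round(3),'F',np.round(s['force'],1),'w',round(s['width'],4),'q',np.round(s['q'],2)); return s
E
python3 - <<'E'
from h import *
st()
W=np.load('pics/top0.npz')['W']; p=(.5139,.072); a=np.radians(-63.5)
x=(W[...,0]-p[0])*np.cos(a)+(W[...,1]-p[1])*np.sin(a); y=-(W[...,0]-p[0])*np.sin(a)+(W[...,1]-p[1])*np.cos(a)
for s in(-1,1):
  for lo in range(76,116,2):
    m=(abs(y)<.012)&(s*x*1e3>lo)&(s*x*1e3<lo+2)
    if m.any(): print(s*lo,(np.sort(W[m][:,2])*1e3).round(0).astype(int)[:14].tolist())
E
```

```text
t 2.9 pos [0.4735 0.1562 0.1599] jawyaw 116.39 down [ 0.002 -0.001 -1.   ] F [0.1 0.3 0.1] w 0.0459 q [-0.44  0.28  0.06  2.02 -0.02  0.84  1.66]
-76 [24, 25, 26, 26, 28, 29, 30, 30, 30, 30]
-78 [26, 28, 28, 29, 29, 29, 29, 30, 31, 31]
-80 [26, 26, 27, 27, 28, 28, 28, 29, 29, 29, 29]
-82 [26, 28, 28, 29, 30, 31, 32, 33, 34, 36, 39]
-84 [39, 40, 44, 44, 46, 46, 47, 49, 51, 54]
-86 [51, 52, 52, 52, 52, 53, 53, 53, 53, 54, 55]
-88 [49, 52, 52, 52, 53, 54, 55, 67, 68, 69, 69, 70]
-90 [68, 69, 69, 70, 70, 71, 71, 72, 73, 73, 74]
-92 [68, 69, 70, 70, 70, 70, 70, 71, 71, 72]
-94 [68, 69, 69, 69, 69, 70, 70, 71, 71, 72, 72, 73]
-96 [68, 69, 70, 70, 70, 70, 71, 73, 74, 75, 79, 81]
-98 [68, 68, 69, 69, 70, 70, 71, 72, 73, 77, 78]
-100 [68, 68, 70, 70, 71, 71, 71, 71, 73, 74, 74, 78]
-102 [68, 69, 70, 70, 71, 71, 71, 72, 73, 76]
-104 [67, 68, 68, 68, 68, 70, 70, 70, 71, 72, 73]
-106 [65, 68, 70]
-108 [0, 0, 0, 1, 1, 2, 2, 2, 2]
-110 [-4, -1, -1, -1, 0, 1, 1, 2, 3, 3]
-112 [-3, -2, -1, -1, 0, 0, 0, 1, 2, 3]
-114 [-4, -1, 0, 0, 0, 0, 1, 1]
76 [26, 26, 27, 27, 28, 28, 28, 29, 30, 31, 31]
78 [26, 27, 28, 28, 29, 29, 30, 30, 30]
80 [25, 25, 27, 27, 27, 28, 28, 29, 30, 30, 31, 35, 40]
82 [28, 28, 33, 33, 34, 34, 35, 36, 36, 37, 38, 38, 39, 39]
84 [42, 42, 44, 44, 45, 46, 47, 47, 47, 47, 50, 50, 51, 52]
86 [50, 51, 52, 52, 52, 52, 52, 53, 53, 54, 55]
88 [52, 52, 52, 54, 55, 57, 58, 58, 58, 59, 61, 62, 63, 63]
90 [68, 68, 68, 69, 70, 70, 70, 71, 71]
92 [66, 67, 67, 69, 69, 70, 71, 71, 71, 73, 73, 73]
94 [68, 68, 69, 70, 70, 70, 71, 71, 72, 74, 75, 79]
96 [68, 68, 69, 70, 71, 71, 71, 73, 73, 76, 76, 78]
98 [69, 70, 70, 71, 71, 71, 73, 75, 79, 79, 80]
100 [70, 70, 71, 71, 72, 72, 72, 73, 74]
102 [69, 70, 70, 71, 71, 72, 72, 72, 73, 73]
104 [69, 69, 70, 70, 71, 71, 72, 72, 72, 73]
106 [69, 69, 70, 70]
```

send_rows(
  commands=[
    [[0,0,0,-0.07,0.07,-0.3,0],[0,0,0,0,0,-0.5,0],[0,0,0,0,0,-0.5,0],[0,0,0,0,0,-0.4,0],[0,0,0,0,0,-0.25,0],[0,0,0,0,0,-0.13,0],[0,0,0,0,0,0,0],[0,0,0,0,0,0,0]],
  ],
)

```text
time_s: 3.7
tool_pos: [0.4685, 0.1642, 0.0566]
tcp_rot: [-0.37, 0.371, 0.602, -0.602]
force: [0.6, 0.7, 0.3]
width: 0.0456
```

Run:
```python
from h import *
st(); f,W=cam('scene'); save('s1.png',cv2.resize(f['img'][150:310,190:390],None,fx=4,fy=3.75,interpolation=cv2.INTER_CUBIC)[:, :800])
```

```text
t 3.7 pos [0.4685 0.1642 0.0566] jawyaw 116.76 down [ 0.001  0.    -1.   ] F [0.6 0.7 0.3] w 0.0456 q [-0.44  0.45  0.04  2.09 -0.03  0.6   1.66]
```

View pics/s1.png

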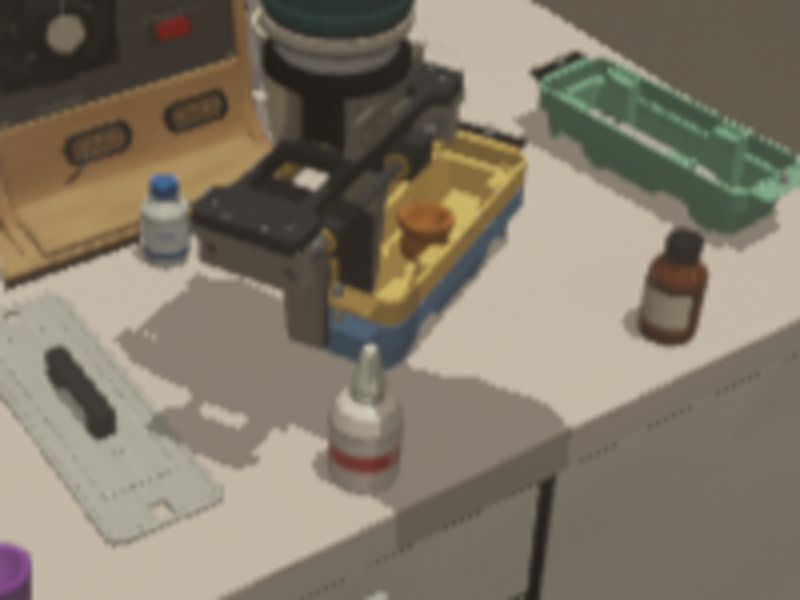

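The gripper straddles the -x end of the yellow tray around the stud. It sits about 5 mm too far out, so I correct that and close.

send_rows(
  commands=[
    [[0,0,0,0.04,-0.085,0,0],[0,0,0,0,0,0,0.4],[0,0,0,0,0,0,0.6],[0,0,0,0,0,0,1],[0,0,0,0,0,0,1],[0,0,0,0,0,0,1],[0,0,0,0,0,0,1]],
  ],
  newtons=50,
)

```text
time_s: 4.45
tool_pos: [0.47, 0.1596, 0.0561]
tcp_rot: [0.371, -0.371, -0.602, 0.602]
force: [-1.7, 0.3, 1.0]
width: 0.0161
```

Run:
```python
from h import *
st()
```

```text
t 4.45 pos [0.47   0.1596 0.0561] jawyaw 116.76 down [ 0. -0. -1.] F [-1.7  0.3  1. ] w 0.0161 q [-0.43  0.45  0.04  2.09 -0.03  0.6   1.67]
```

send_rows(
  commands=[
    [[0,0,0,0,0,0.04,1],[0,0,0,0,0,0.06,1],[0,0,0,0,0,0.08,1],[0,0,0,0,0,0.1,1],[0,0,0,0,0,0.1,1],[0,0,0,0,0,0.04,1],[0,0,0,0,0,0,1],[0,0,0,0,0,0,1]],
  ],
)

```text
time_s: 5.25
tool_pos: [0.4698, 0.1598, 0.077]
tcp_rot: [-0.371, 0.371, 0.602, -0.602]
force: [0.1, -0.1, -3.0]
width: 0.016
```

Run:
```python
from h import *
s=st(); print(s['torque'])
f,W=cam('scene'); save('s2.png',cv2.resize(f['img'][160:280,240:400],None,fx=5,fy=5,interpolation=cv2.INTER_CUBIC))
f,W=cam('top'); p=(.5139,.072); a=np.radians(-63.5)
x=(W[...,0]-p[0])*np.cos(a)+(W[...,1]-p[1])*np.sin(a); y=-(W[...,0]-p[0])*np.sin(a)+(W[...,1]-p[1])*np.cos(a)
for lo in range(-40,96,15):
  r=[]
  for sg in(-1,1):
    m=(abs(sg*y-.033)<.004)&(x*1e3>lo)&(x*1e3<lo+15); r.append(np.nanpercentile(W[m][:,2],80).round(4) if m.any() else None)
  print(lo,r)
m=(x>.094)&(x<.104)&(abs(y)<.02); print('lip',np.nanmedian(W[m][:,2]))
```

```text
t 5.25 pos [0.4698 0.1598 0.077 ] jawyaw 116.77 down [-0.  0. -1.] F [ 0.1 -0.1 -3. ] w 0.016 q [-0.43  0.41  0.04  2.08 -0.03  0.65  1.67]
[ 0.36223971  0.14040767 -0.03067131]
-40 [np.float64(0.0894), np.float64(0.209)]
-25 [np.float64(0.2075), np.float64(0.21)]
-10 [np.float64(0.0883), np.float64(0.2088)]
5 [np.float64(0.0868), np.float64(0.0881)]
20 [np.float64(0.0866), np.float64(0.0874)]
35 [np.float64(0.0864), np.float64(0.086)]
50 [np.float64(0.0865), np.float64(0.0867)]
65 [np.float64(0.0858), np.float64(0.0854)]
80 [np.float64(0.0837), np.float64(0.0855)]
95 [np.float64(0.0019), np.float64(0.0026)]
lip 0.08593147167613391
```

View pics/s2.png

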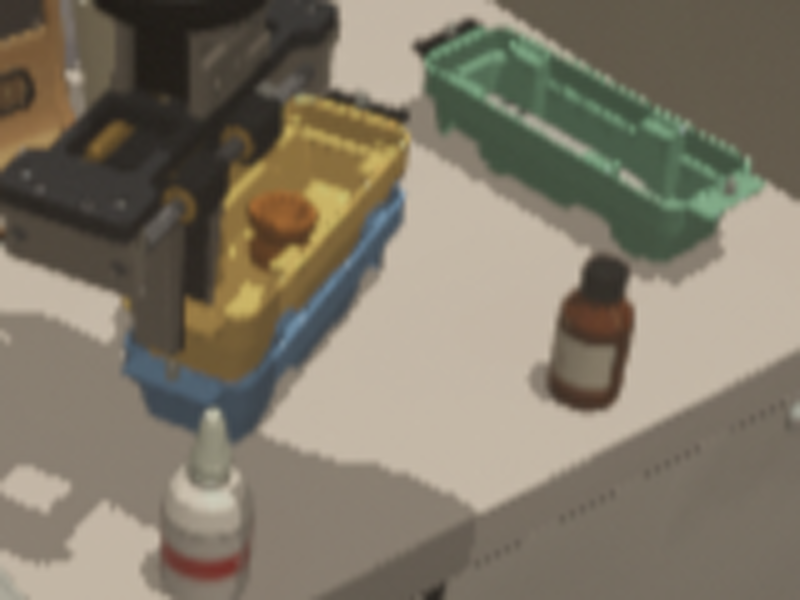

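It lifted out cleanly, with the dish upright and about 2° of droop. I'll level it while lifting on, then turn it.

send_rows(
  commands=[
    [[0,0,0,0,0,0.12,1],[-0.06,-0.03,0,0,0,0.22,1],[-0.06,-0.03,0,0,0,0.32,1],[-0.06,-0.03,0,0,0,0.34,1],[-0.06,-0.03,0,0,0,0.3,1],[0,0,0,0,0,0.22,1],[0,0,-0.2,0,0,0.14,1],[0,0,-0.4,0,0,0,1],[0,0,-0.6,0,-0.05,0,1],[0,0,-0.8,0.04,-0.12,0,1],[0,0,-0.8,0.05,-0.15,0,1],[0,0,-0.8,0.05,-0.15,0,1]],
  ],
  newtons=60,
)

```text
time_s: 6.55
tool_pos: [0.4768, 0.1359, 0.1599]
tcp_rot: [0.484, -0.5, -0.499, 0.515]
force: [0.8, -0.1, -3.0]
width: 0.0154
```

send_rows(
  commands=[
    [[0,0,-0.8,0.05,-0.15,0,1],[0,0,-0.9,0.05,-0.15,0,1],[0,0,-0.9,0.05,-0.2,0,1],[0,0,-0.9,0.05,-0.2,0,1],[0,0,-0.9,0.05,-0.2,0,1],[0,0,-0.9,0.1,-0.2,0,1],[0,0,-0.9,0.1,-0.2,0,1],[0,0,-0.9,0.1,-0.2,0,1],[0,0,-0.9,0.1,-0.2,0,1],[0,0,-0.9,0.1,-0.2,0,1],[0,0,-0.8,0.1,-0.2,0,1],[0,0,-0.7,0.1,-0.2,0,1]],
  ],
)

```text
time_s: 7.75
tool_pos: [0.5246, 0.0207, 0.16]
tcp_rot: [-0.694, 0.698, 0.113, -0.135]
force: [0.2, -0.4, -2.9]
width: 0.0156
```

Run:
```python
from h import *
s=st(); print(s['torque'])
```

```text
t 7.75 pos [0.5246 0.0207 0.16  ] jawyaw 20.24 down [-0.03  -0.011 -0.999] F [ 0.2 -0.4 -2.9] w 0.0156 q [-0.47  0.36  0.44  1.96 -0.18  0.9   0.42]
[ 0.08389757 -0.27409902  0.04146157]
```

send_rows(
  commands=[
    [[0,0,-0.5,0.12,-0.22,0,1],[0,0,-0.4,0.2,-0.3,0,1],[0,0,-0.4,0.24,-0.36,0,1],[0,0,-0.3,0.26,-0.4,0,1],[0,0,-0.3,0.26,-0.4,0,1],[0,0,-0.2,0.26,-0.4,0,1],[0,0,0,0.24,-0.36,0,1],[0,0,0,0.2,-0.3,0,1],[0,0,0,0.15,-0.24,0,1],[0,0,0,0.1,-0.14,0,1],[0,0,0,0.02,-0.05,0,1],[0,0,0,0,0,0,1]],
  ],
)

```text
time_s: 8.95
tool_pos: [0.6268, -0.1373, 0.1597]
tcp_rot: [-0.706, 0.706, 0.026, -0.049]
force: [-0.7, -0.4, -2.5]
width: 0.0157
```

Run:
```python
from h import *
s=st(); print(s['torque'])
f,W=cam('top'); z=W[...,2]; hsv=cv2.cvtColor(f['img'],cv2.COLOR_RGB2HSV)
a=f['img'][110:290,320:480]; b=cam('scene')[0]['img'][110:270,290:450]
save('t3.png',np.hstack([cv2.resize(a,(400,450),interpolation=cv2.INTER_CUBIC),cv2.resize(b,(400,450),interpolation=cv2.INTER_CUBIC)]))
# yellow rim droop: heights along heading
p=s['tool_pos']; th=np.radians(185.8); x=(W[...,0]-p[0])*np.cos(th)+(W[...,1]-p[1])*np.sin(th); y=-(W[...,0]-p[0])*np.sin(th)+(W[...,1]-p[1])*np.cos(th)
for lo in range(0,210,15):
  r=[]
  for sg in(-1,1):
    m=(abs(sg*y-.033)<.003)&(x*1e3>lo)&(x*1e3<lo+15); r.append(np.nanpercentile(W[m][:,2],70).round(4) if m.any() else None)
  print(lo,r)
```

```text
t 8.95 pos [ 0.6268 -0.1373  0.1597] jawyaw 6.05 down [-0.033 -0.003 -0.999] F [-0.7 -0.4 -2.5] w 0.0157 q [-0.2   0.56  0.51  1.67 -0.29  1.02  0.51]
[ 0.05127811 -0.21344299  0.01093576]
0 [np.float64(0.4028), np.float64(0.5417)]
15 [np.float64(0.5622), np.float64(0.1734)]
30 [np.float64(0.5746), np.float64(0.173)]
45 [np.float64(0.5843), None]
60 [np.float64(0.5902), None]
75 [np.float64(0.2955), np.float64(0.1662)]
90 [np.float64(0.5981), np.float64(0.1588)]
105 [np.float64(0.1703), None]
120 [np.float64(0.1637), None]
135 [np.float64(0.1645), None]
150 [np.float64(0.1692), None]
165 [np.float64(0.1653), None]
180 [np.float64(0.16), None]
195 [np.float64(0.0016), None]
```

View pics/t3.png

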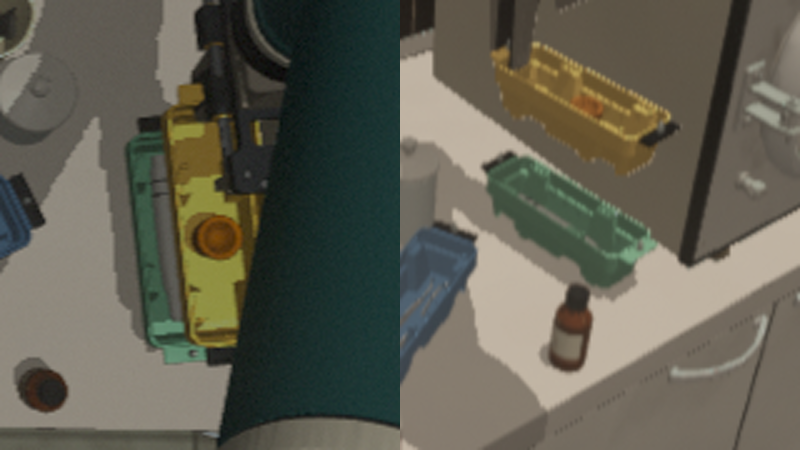

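```bash
cat >> h.py <<'E'
def profile(f,W,c,yaw,hue,zlo,zhi,step=15):
    "upper-rim height along tray x, both sides"
    hsv=cv2.cvtColor(f['img'],cv2.COLOR_RGB2HSV); x=(W[...,0]-c[0])*np.cos(yaw)+(W[...,1]-c[1])*np.sin(yaw); y=-(W[...,0]-c[0])*np.sin(yaw)+(W[...,1]-c[1])*np.cos(yaw)
    m=(hsv[...,0]>hue[0])&(hsv[...,0]<hue[1])&(hsv[...,1]>70)&(W[...,2]>zlo)&(W[...,2]<zhi)
    for sg in(-1,1):
        q=m&(abs(sg*y-.0335)<.005); r=[]
        for lo in range(-90,90,step):
            k=q&(x*1e3>lo)&(x*1e3<lo+step)
            if k.sum()>3: r.append((lo+step/2,np.percentile(W[k][:,2],85)*1e3))
        r=np.array(r)
        if len(r)>2: a=np.polyfit(r[:,0],r[:,1],1); print('side',sg,r[:,1].round(1).tolist(),'slope',a[0].round(4),'mid',a[1].round(1))
E
python3 - <<'E'
from h import *
a=np.radians(186.05); c=np.array([.6268,-.1373])+.098*np.array([np.cos(a),np.sin(a)]); print(c)
for n in('scene','top'):
    f,W=cam(n); print(n); profile(f,W,c,a,(18,32),.12,.2)
    if n=='scene':
        z=W[...,2]; hsv=cv2.cvtColor(f['img'],cv2.COLOR_RGB2HSV); m=(hsv[...,0]>70)&(hsv[...,0]<90)&(hsv[...,1]>60)&near(W,(.53,-.148),.13)
        profile(f,W,(.5294,-.1477),.101,(65,95),.03,.06)
E
```

```text
[ 0.52934583 -0.14762884]
scene
side -1 [172.7, 170.2, 169.9, 173.7, 171.9, 168.9, 169.5, 168.1, 167.6, 170.9, 172.5, 171.8] slope -0.0053 mid 170.7
side 1 [171.1, 171.9, 172.2, 172.7, 172.5, 171.4, 172.1, 171.1, 174.0, 173.7, 172.5] slope 0.0086 mid 172.3
top
side -1 [174.8, 174.0, 174.4, 174.2, 174.6, 174.7, 174.6, 174.3, 173.8, 175.3, 174.3, 174.7] slope 0.0012 mid 174.5
side 1 [174.4, 175.3, 171.3, 165.3] slope -0.1479 mid 166.0
```

The tray hangs level and in line above green. Descending to about 10 mm above its seat.

send_rows(
  commands=[
    [[0,0,-0.04,0,0,-0.12,1],[0,0,0,0,0,-0.22,1],[0,0,0,0,0,-0.28,1],[0,0,0,0,0,-0.26,1],[0,0,0,0,0,-0.22,1],[0,0,0,0,0,-0.16,1],[0,0,0,0,0,-0.1,1],[0,0,0,0,0,0,1]],
  ],
)

```text
time_s: 9.95
tool_pos: [0.6265, -0.1373, 0.0911]
tcp_rot: [-0.706, 0.707, 0.024, -0.048]
force: [-0.3, -0.9, -3.7]
width: 0.0155
```

Run:
```python
from h import *
s=st()
a=np.radians(185.8); c=np.array(s['tool_pos'][:2])+.098*np.array([np.cos(a),np.sin(a)]); print(c)
K=None
for n in('scene','top'):
    f,W=cam(n); hsv=cv2.cvtColor(f['img'],cv2.COLOR_RGB2HSV)
    # visible +y long edge offsets: green and yellow rim tops in tray coords (green frame)
    yaw=.101; x=(W[...,0]-.5294)*np.cos(yaw)+(W[...,1]+.1477)*np.sin(yaw); y=-(W[...,0]-.5294)*np.sin(yaw)+(W[...,1]+.1477)*np.cos(yaw)
    for nm,hue,lo,hi in(('yel',(15,35),.098,.112),('grn',(60,95),.044,.053)):
        m=(hsv[...,0]>hue[0])&(hsv[...,0]<hue[1])&(hsv[...,1]>60)&(W[...,2]>lo)&(W[...,2]<hi)&(abs(y)<.05)&(abs(x)<.12)
        print(n,nm,m.sum(),[ (b,np.percentile(y[m&(x*1e3>b)&(x*1e3<b+20)]*1e3,[2,97]).round(1).tolist()) for b in range(-90,90,30) if (m&(x*1e3>b)&(x*1e3<b+20)).sum()>8], 'x',np.percentile(x[m]*1e3,[.5,99.5]).round(1) if m.any() else '')
    profile(f,W,c,a,(15,35),.08,.13)
    if n=='scene': save('s4.png',cv2.resize(f['img'][130:230,310:410],(600,600),interpolation=cv2.INTER_CUBIC))
```

```text
t 9.95 pos [ 0.6265 -0.1373  0.0911] jawyaw 5.79 down [-0.033 -0.003 -0.999] F [-0.3 -0.9 -3.7] w 0.0155 q [-0.18  0.64  0.47  1.71 -0.34  0.9   0.54]
[ 0.52898958 -0.14719234]
scene yel 515 [(-90, [-31.1, 38.4]), (-60, [-31.0, 38.5]), (-30, [-31.7, 39.3]), (0, [-32.3, 38.1]), (30, [-30.3, 38.5]), (60, [-31.7, 38.0])] x [-108.9  107.1]
scene grn 13 [] x [-105.4  -91.7]
side -1 [103.9, 104.2, 102.9, 104.9, 102.4, 103.0, 103.9, 103.4, 103.6, 103.4, 104.7, 103.3] slope -0.0004 mid 103.6
side 1 [101.8, 101.7, 105.3, 104.0, 103.0, 104.0, 102.9, 103.8, 103.1, 105.4, 104.5, 104.3] slope 0.0115 mid 103.6
top yel 418 [(-90, [19.9, 35.6]), (-60, [22.3, 35.9]), (-30, [32.7, 36.0]), (0, [32.3, 35.8]), (30, [21.7, 35.4]), (60, [-32.9, 35.7])] x [-91.4 106.7]
top grn 188 [(-90, [29.0, 34.0]), (-60, [26.9, 34.1]), (-30, [25.1, 34.1]), (0, [31.3, 34.6]), (30, [32.0, 34.4]), (60, [25.7, 34.6])] x [-104.5   88.3]
side -1 [107.1, 105.3, 105.7, 106.3, 106.0, 105.6, 106.7, 105.9, 106.0, 106.4, 106.7, 106.8] slope 0.0032 mid 106.2
```

View pics/s4.png

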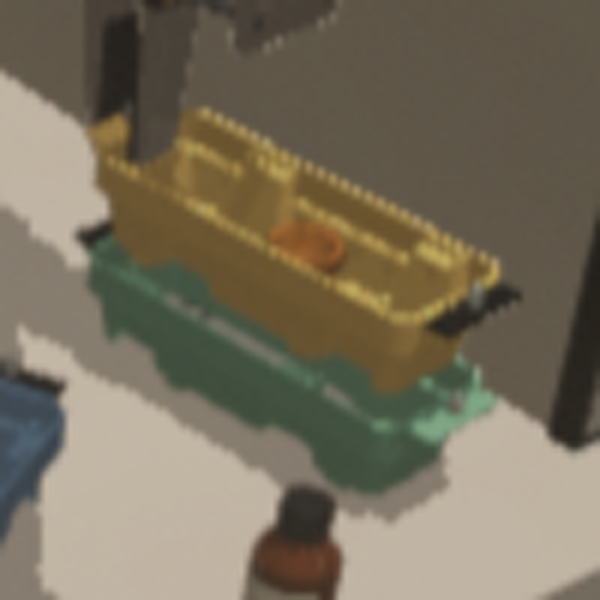

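Yellow is about 1 mm too far toward +y. I'll correct that and lower it slowly to contact.

send_rows(
  commands=[
    [[0,0,0,0.006,-0.018,-0.04,1],[0,0,0,0,0,-0.05,1],[0,0,0,0,0,-0.04,1],[0,0,0,0,0,-0.03,1],[0,0,0,0,0,-0.02,1],[0,0,0,0,0,-0.02,1],[0,0,0,0,0,0,1],[0,0,0,0,0,0,1]],
  ],
)

```text
time_s: 10.85
tool_pos: [0.6272, -0.1382, 0.082]
tcp_rot: [-0.706, 0.707, 0.024, -0.047]
force: [-1.2, -0.2, -2.8]
width: 0.0156
```

```bash
cat > chk.py <<'E'
from h import *
import sys
def chk(hueU,zt,yaw,cg=(.5294,-.1477),nm=''):
    for n in('scene','top'):
        f,W=cam(n); hsv=cv2.cvtColor(f['img'],cv2.COLOR_RGB2HSV)
        y=-(W[...,0]-cg[0])*np.sin(.101)+(W[...,1]-cg[1])*np.cos(.101); x=(W[...,0]-cg[0])*np.cos(.101)+(W[...,1]-cg[1])*np.sin(.101)
        m=(hsv[...,0]>hueU[0])&(hsv[...,0]<hueU[1])&(hsv[...,1]>60)&(W[...,2]>zt-.005)&(W[...,2]<zt+.006)&(abs(y)<.05)&(abs(x)<.12)
        print(n,m.sum(),[ (b,np.percentile(y[m&(x*1e3>b)&(x*1e3<b+20)]*1e3,[2,97]).round(1).tolist()) for b in range(-90,90,30) if (m&(x*1e3>b)&(x*1e3<b+20)).sum()>8],'x',np.percentile(x[m]*1e3,[.5,99.5]).round(1) if m.any() else '')
        profile(f,W,cg,yaw,hueU,zt-.02,zt+.02)
        if nm: save(nm+n+'.png',f['img'])
E
python3 - <<'E'
from chk import *
s=st(); print(s['torque']); chk((15,35),.095,.101)
E
```

```text
t 10.85 pos [ 0.6272 -0.1382  0.082 ] jawyaw 5.79 down [-0.032 -0.003 -0.999] F [-1.2 -0.2 -2.8] w 0.0156 q [-0.17  0.66  0.47  1.71 -0.35  0.89  0.54]
[-0.05113536 -0.28844905  0.00476503]
scene 440 [(-90, [-31.4, 38.1]), (-60, [-31.9, 38.0]), (-30, [-32.6, 36.9]), (0, [-31.8, 36.9]), (30, [-32.8, 37.4]), (60, [-33.3, 37.5])] x [-106.4  108.1]
side -1 [94.7, 95.9, 95.9, 93.5, 95.4, 94.2, 94.6, 94.0, 96.5, 95.5, 94.3, 93.6] slope -0.0041 mid 94.8
side 1 [93.8, 94.8, 95.4, 94.5, 94.1, 94.5, 94.3, 94.6, 95.5, 94.6, 94.6, 95.0] slope 0.0028 mid 94.6
top 376 [(-90, [21.0, 35.3]), (-60, [21.3, 34.8]), (-30, [31.4, 35.1]), (0, [31.3, 35.2]), (30, [21.4, 34.9]), (60, [-32.8, 34.6])] x [-91.1 107.7]
side 1 [96.0, 96.9, 97.2, 96.4, 97.2, 97.4, 96.9, 96.1, 97.4, 96.6, 96.7, 97.3] slope 0.0021 mid 96.9
```

send_rows(
  commands=[
    [[0,0,0,0,0,-0.015,1],[0,0,0,0,0,-0.015,1],[0,0,0,0,0,0,1],[0,0,0,0,0,0,1]],
  ],
)

```text
time_s: 11.35
tool_pos: [0.6275, -0.1382, 0.0808]
tcp_rot: [-0.706, 0.707, 0.025, -0.047]
force: [-0.4, -0.5, -0.1]
width: 0.0156
```

Run:
```python
from chk import *
s=st(); print(s['torque']); chk((15,35),.095,.101)
```

```text
t 11.35 pos [ 0.6275 -0.1382  0.0808] jawyaw 5.8 down [-0.031 -0.003 -1.   ] F [-0.4 -0.5 -0.1] w 0.0156 q [-0.17  0.66  0.47  1.72 -0.35  0.88  0.55]
[-0.02045634 -0.23646847  0.02629532]
scene 411 [(-90, [-32.2, 37.1]), (-60, [-33.4, 36.6]), (-30, [-31.0, 37.6]), (0, [-32.3, 38.2]), (30, [-31.5, 37.1]), (60, [-32.0, 37.0])] x [-106.2  111.7]
side -1 [95.3, 95.1, 95.1, 93.1, 93.5, 94.2, 93.7, 93.3, 95.3, 92.8, 92.2, 93.1] slope -0.0132 mid 93.9
side 1 [94.3, 94.1, 94.5, 92.8, 93.9, 93.5, 93.2, 93.4, 94.2, 94.9, 92.2, 94.7] slope -0.0012 mid 93.8
top 345 [(-90, [20.8, 34.5]), (-60, [22.7, 34.5]), (-30, [31.1, 35.4]), (0, [31.5, 34.9]), (30, [21.7, 34.8]), (60, [-33.3, 35.3])] x [-89.8 107.6]
side 1 [95.2, 95.9, 96.1, 97.3, 95.8, 95.2, 95.0, 95.9, 95.6, 95.6, 95.9, 96.9] slope 0.0017 mid 95.9
```

send_rows(
  commands=[
    [[0,0,0,0,0,-0.01,1],[0,0,0,0,0,0,1],[0,0,0,0,0,0,0.6],[0,0,0,0,0,0,0.45],[0,0,0,0,0,0,0.25],[0,0,0,0,0,0,0.1],[0,0,0,0,0,0,0.1],[0,0,0,0,0,0.1,0.1],[0,0,0,0,0,0.3,0.1],[0,0,0,0,0,0.5,0.1],[0,0,0,0,0,0.5,0.1],[0,0,0,0,0,0.5,0]],
  ],
  newtons=15,
)

```text
time_s: 12.65
tool_pos: [0.6274, -0.1384, 0.1773]
tcp_rot: [-0.705, 0.707, 0.025, -0.047]
force: [-0.2, -0.1, -0.5]
width: 0.0456
```

Run:
```python
from chk import *
s=st(); print(s['torque']); chk((15,35),.095,.101)
f,W=cam('top'); z=W[...,2]
g=near(W,(.514,.072),.12)
print('blue',fit(f,comp(g&(z>.0285)&(z<.065)),TRAY,0,(.5139,.072,-1.108)))
```

```text
t 12.65 pos [ 0.6274 -0.1384  0.1773] jawyaw 5.78 down [-0.031 -0.003 -1.   ] F [-0.2 -0.1 -0.5] w 0.0456 q [-0.21  0.54  0.52  1.66 -0.29  1.05  0.5 ]
[-0.06121506  0.01331194 -0.02358713]
scene 400 [(-90, [-32.0, 37.1]), (-60, [-33.3, 38.1]), (-30, [-32.5, 36.7]), (0, [-32.9, 36.7]), (30, [-31.7, 37.0]), (60, [-32.1, 36.5])] x [-107.2  105. ]
side -1 [94.3, 94.2, 95.4, 92.3, 92.0, 92.4, 92.4, 94.1, 95.3, 94.9, 93.9, 92.6] slope -0.0008 mid 93.6
side 1 [94.3, 93.9, 93.7, 93.5, 94.2, 93.6, 92.4, 93.9, 93.6, 93.4, 92.9, 93.8] slope -0.0046 mid 93.6
top 756 [(-90, [-33.0, 34.5]), (-60, [-33.7, 35.0]), (-30, [-34.1, 35.1]), (0, [-34.6, 34.5]), (30, [-32.8, 34.5]), (60, [-34.0, 34.7])] x [-92.7 106.7]
side -1 [94.9, 96.0, 95.1, 95.3, 93.9, 95.1, 93.9, 95.6, 95.4, 94.9, 93.8, 93.2] slope -0.0085 mid 94.8
side 1 [96.0, 96.5, 96.0, 95.2, 94.0, 96.0, 95.5, 95.5, 96.0, 95.7, 96.2, 95.3] slope -0.001 mid 95.6
blue (array([ 0.5139,  0.0723, -1.1058]), np.float64(-63.36), np.float64(85.9), 3063)
```

Yellow is seated: rim at 95 mm, level, centred within about 0.5 mm. Now the blue tray, with the same grip.

send_rows(
  commands=[
    [[0.006,-0.065,0,-0.1,0.3,0,0],[0.006,-0.065,0,-0.25,0.5,0,0],[0.006,-0.065,-0.8,-0.29,0.54,0,0],[0.006,-0.065,-1,-0.29,0.54,0,0],[0,0,-1,-0.29,0.54,0,0],[0,0,-1,-0.29,0.54,0,0],[0,0,-1,-0.29,0.54,0,0],[0,0,-1,-0.29,0.54,0,0],[0,0,-1,-0.29,0.54,0,0],[0,0,-1,-0.29,0.54,0,0],[0,0,-1,-0.29,0.54,0,0],[0,0,-0.9,-0.19,0.3,0,0]],
  ],
  newtons=60,
)

```text
time_s: 14.0
tool_pos: [0.4666, 0.1627, 0.1736]
tcp_rot: [0.609, -0.609, 0.36, -0.358]
force: [0.2, -0.2, -0.2]
width: 0.0458
```

send_rows(
  commands=[
    [[0,0,-0.36,0,0.01,-0.2,0],[0,0,0,0,0,-0.3,0],[0,0,0,0,0,-0.2,0],[0,0,0,0,0,0,0]],
  ],
)

```text
time_s: 14.4
tool_pos: [0.4684, 0.1591, 0.138]
tcp_rot: [-0.601, 0.602, -0.372, 0.371]
force: [1.2, -0.1, -0.0]
width: 0.0461
```

Run:
```python
from h import *
st()
```

```text
t 14.4 pos [0.4684 0.1591 0.138 ] jawyaw -63.4 down [-0.002 -0.001 -1.   ] F [ 1.2 -0.1 -0. ] w 0.0461 q [-1.    0.37  0.73  2.08 -0.33  0.81 -1.17]
```

send_rows(
  commands=[
    [[0,0,0,0.03,0.015,-0.3,0],[0,0,0,0,0,-0.5,0],[0,0,0,0,0,-0.5,0],[0,0,0,0,0,-0.4,0],[0,0,0,0,0,-0.2,0],[0,0,0,0,0,-0.1,0],[0,0,0,0,0,0,0]],
  ],
)

```text
time_s: 15.1
tool_pos: [0.4714, 0.1607, 0.0397]
tcp_rot: [0.602, -0.601, 0.372, -0.372]
force: [0.7, 0.1, -0.5]
width: 0.0458
```

Run:
```python
from h import *
st()
```

```text
t 15.1 pos [0.4714 0.1607 0.0397] jawyaw -63.4 down [ 0.001  0.001 -1.   ] F [ 0.7  0.1 -0.5] w 0.0458 q [-0.87  0.54  0.59  2.12 -0.52  0.62 -1.02]
```

send_rows(
  commands=[
    [[0,0,0,-0.028,-0.016,-0.04,0],[0,0,0,0,0,0,0.4],[0,0,0,0,0,0,0.6],[0,0,0,0,0,0,1],[0,0,0,0,0,0,1],[0,0,0,0,0,0,1],[0,0,0,0,0,0,1]],
  ],
)

```text
time_s: 15.8
tool_pos: [0.4702, 0.1602, 0.0382]
tcp_rot: [0.602, -0.601, 0.371, -0.372]
force: [0.3, -0.7, 4.2]
width: 0.0158
```

Run:
```python
from h import *
st(); f,W=cam('top'); profile(f,W,(.5139,.0723),-1.1058,(95,125),.03,.08)
```

```text
t 15.8 pos [0.4702 0.1602 0.0382] jawyaw -63.38 down [ 0.002  0.002 -1.   ] F [ 0.3 -0.7  4.2] w 0.0158 q [-0.87  0.54  0.59  2.12 -0.52  0.62 -1.02]
side -1 [53.5, 50.6, 50.2, 51.3, 51.0, 50.2, 52.1, 51.5, 51.0, 51.9] slope -0.0013 mid 51.4
side 1 [50.9, 51.4, 49.5, 51.1, 52.0, 49.5] slope -0.0063 mid 51.0
```

send_rows(
  commands=[
    [[0,0,0,0,0,0.04,1],[0,0,0,0,0,0.08,1],[0,0,0,0,0,0.15,1],[-0.06,-0.03,0,0,0,0.25,1],[-0.06,-0.03,0,0,0,0.35,1],[-0.06,-0.03,0,0,0,0.4,1],[-0.06,-0.03,0,0,0,0.4,1],[0,0,0,0,0,0.38,1],[0,0,0,0,0,0.3,1],[0,0,0,0,0,0.2,1],[0,0,0,0,0,0.08,1],[0,0,0,0,0,0,1]],
  ],
)

```text
time_s: 17.05
tool_pos: [0.4698, 0.1605, 0.1699]
tcp_rot: [-0.597, 0.607, -0.362, 0.381]
force: [0.5, -0.9, -2.7]
width: 0.0155
```

Run:
```python
from h import *
s=st(); print(s['torque']); f,W=cam('top'); profile(f,W,(.5139,.0723),-1.1058,(95,125),.14,.22)
f,W=cam('scene'); profile(f,W,(.5139,.0723),-1.1058,(95,125),.14,.22)
```

```text
t 17.05 pos [0.4698 0.1605 0.1699] jawyaw -63.36 down [ 0.016 -0.027 -1.   ] F [ 0.5 -0.9 -2.7] w 0.0155 q [-1.08  0.32  0.79  2.06 -0.26  0.87 -1.25]
[0.15644546 0.22448514 0.02531723]
side -1 [182.6, 182.6, 182.7, 182.8, 182.6, 182.4, 182.8, 182.7, 183.5, 183.3] slope 0.0049 mid 182.7
side 1 [182.6, 182.6, 182.9, 183.8, 182.5, 183.1] slope 0.0063 mid 182.6
side -1 [179.5, 181.6, 181.0, 181.9, 182.0, 180.3, 182.0, 181.9, 181.4, 182.0, 182.4] slope 0.0101 mid 181.5
side 1 [177.3, 176.1, 175.4, 180.2] slope 0.0535 mid 175.7
```

send_rows(
  commands=[
    [[0,0,0.2,-0.02,-0.1,0,1],[0,0,0.4,-0.06,-0.2,0,1],[0,0,0.6,-0.08,-0.3,0,1],[0,0,0.7,-0.08,-0.34,0,1],[0,0,0.7,-0.08,-0.34,0,1],[0,0,0.7,-0.08,-0.34,0,1],[0,0,0.7,-0.08,-0.34,0,1],[0,0,0.7,-0.08,-0.34,0,1],[0,0,0.7,-0.08,-0.34,0,1],[0,0,0.7,-0.06,-0.34,0,1],[0,0,0.6,-0.04,-0.32,0,1],[0,0,0.6,-0.02,-0.3,0,1]],
  ],
)

```text
time_s: 18.35
tool_pos: [0.4308, -0.0211, 0.1689]
tcp_rot: [-0.701, 0.704, -0.07, 0.091]
force: [-0.2, 0.1, -1.9]
width: 0.0157
```

Run:
```python
from h import *
s=st(); f,W=cam('top'); save('t5.png',f['img'])
z=W[...,2]; hsv=cv2.cvtColor(f['img'],cv2.COLOR_RGB2HSV)
m=(hsv[...,1]>80)&(hsv[...,0]>80)&(hsv[...,0]<100)&(hsv[...,2]<110)&(z>.25); P=W[m]; 
for lo in np.arange(-.3,.2,.05):
  k=(P[:,1]>lo)&(P[:,1]<lo+.05); 
  if k.any(): print(round(lo,2),'z',P[k,2].min().round(3),P[k,2].max().round(3),'x',P[k,0].min().round(3),P[k,0].max().round(3))
```

```text
t 18.35 pos [ 0.4308 -0.0211  0.1689] jawyaw -13.0 down [ 0.029 -0.006 -1.   ] F [-0.2  0.1 -1.9] w 0.0157 q [-0.71  0.15  0.74  2.21 -0.14  0.79 -0.1 ]
-0.3 z 0.349 0.352 x 0.406 0.412
-0.25 z 0.257 0.353 x 0.407 0.419
-0.1 z 0.301 0.569 x 0.367 0.477
-0.05 z 0.298 0.665 x 0.298 0.489
-0.0 z 0.488 0.665 x 0.292 0.469
```

View pics/t5.png

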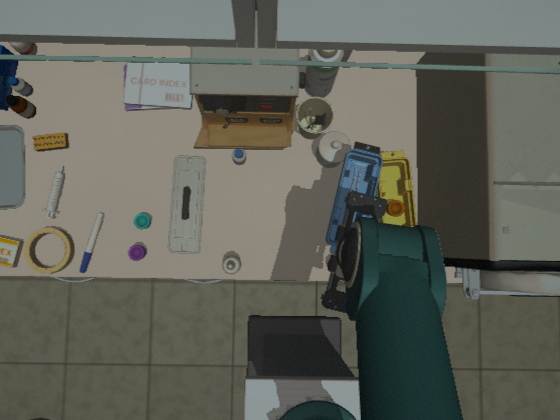

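The blue tray is in hand, heading -13° at about (357,195), with its tweezers in it. The wrist lies over (365,250). Before going near the autoclave I check how far the wrist reaches toward -y below its top.

Run:
```python
from h import *
s=st(); t=s['tool_pos']
for c in('top','scene'):
    f,W=cam(c); D=W-t
    m=(np.hypot(D[...,0],D[...,1])<.25)&(D[...,2]>.08)&(W[...,1]>-.2)&(W[...,0]<.56)
    for lo in np.arange(.08,.5,.03):
        P=D[m&(D[...,2]>=lo)&(D[...,2]<lo+.03)]
        if len(P)>5: print(c,round(lo,2),len(P),'x',np.percentile(P[:,0],[1,99]).round(3),'y',np.percentile(P[:,1],[1,99]).round(3))
```

```text
t 18.4 pos [ 0.4306 -0.0233  0.1691] jawyaw -13.02 down [ 0.029 -0.007 -1.   ] F [-0.6 -3.1 -2.6] w 0.0159 q [-0.7   0.15  0.74  2.21 -0.14  0.79 -0.1 ]
top 0.08 259 x [-0.077  0.084] y [0.008 0.05 ]
top 0.11 1630 x [-0.093  0.091] y [-0.046  0.05 ]
top 0.17 164 x [-0.039  0.021] y [0.027 0.039]
top 0.2 53 x [-0.017  0.015] y [0.033 0.039]
top 0.23 18 x [0.021 0.028] y [0.034 0.04 ]
top 0.29 41 x [-0.047  0.035] y [-0.002  0.055]
top 0.32 823 x [-0.066  0.038] y [-0.04   0.056]
top 0.35 3113 x [-0.067  0.031] y [-0.041  0.053]
top 0.38 3900 x [-0.081 -0.   ] y [-0.036  0.053]
top 0.41 3485 x [-0.114 -0.036] y [-0.022  0.058]
top 0.44 4344 x [-0.135 -0.068] y [-0.018  0.06 ]
top 0.47 3152 x [-0.131 -0.099] y [-0.012  0.055]
scene 0.08 643 x [-0.095  0.082] y [-0.017  0.054]
scene 0.11 1326 x [-0.101  0.088] y [-0.024  0.054]
scene 0.14 437 x [-0.051  0.015] y [-0.007  0.04 ]
scene 0.17 637 x [-0.051  0.019] y [-0.022  0.042]
scene 0.2 577 x [-0.046  0.017] y [-0.015  0.042]
scene 0.23 662 x [-0.045  0.021] y [-0.013  0.041]
scene 0.26 684 x [-0.048  0.015] y [-0.014  0.046]
scene 0.29 902 x [-0.062  0.029] y [-0.029  0.058]
scene 0.32 1232 x [-0.088  0.034] y [-0.026  0.059]
scene 0.35 1203 x [-0.121  0.023] y [-0.02   0.056]
scene 0.38 60 x [-0.127 -0.095] y [0.01 0.05]
```

send_rows(
  commands=[
    [[0,0,0.3,0,-0.15,0,1],[0,0,0.4,0,-0.25,0,1],[0,0,0.4,0,-0.32,0,1],[0,0,0.4,0.01,-0.34,0,1],[0,0,0.4,0.01,-0.34,0,1],[0,0,0.4,0,-0.34,0,1],[0,0,0.3,0,-0.32,0,1],[0,0,0.13,0,-0.28,0,1],[0,0,0,0,-0.2,0,1],[0,0,0,0,-0.12,0,1],[0,0,0,0,-0.03,0,1],[0,0,0,0,0,0,1]],
  ],
)

```text
time_s: 19.7
tool_pos: [0.4328, -0.1538, 0.1693]
tcp_rot: [0.707, -0.705, -0.045, 0.024]
force: [0.3, -0.1, -1.3]
width: 0.0155
```

Run:
```python
from chk import *
s=st(); a=s['joint_torque'];print(a.round(1)); chk((95,125),s['tool_pos'][2]+.0127,.101)
```

```text
t 19.7 pos [ 0.4328 -0.1538  0.1693] jawyaw 5.59 down [ 0.031  0.004 -1.   ] F [ 0.3 -0.1 -1.3] w 0.0155 q [-0.39  0.22  0.76  2.15 -0.23  0.81  0.61]
[  0.3 -27.    3.8 -21.2  -0.1  -0.2   0. ]
scene 277 [(-90, [-6.8, 40.1]), (-60, [-26.2, 40.1]), (-30, [-27.0, 41.0]), (0, [-27.7, 42.5]), (30, [-27.0, 41.4]), (60, [-27.3, 39.8])] x [-106.1   93.7]
side -1 [170.7, 174.8, 171.1] slope 0.0124 mid 171.9
side 1 [179.2, 180.2, 179.6, 180.4, 180.9, 180.2, 180.2, 179.7, 180.8, 181.5, 182.3, 182.3] slope 0.015 mid 180.6
top 706 [(-90, [14.1, 38.4]), (-60, [-30.4, 38.2]), (-30, [25.3, 38.3]), (0, [-31.0, 38.0]), (30, [-31.0, 37.8]), (60, [-31.0, 37.3])] x [-104.9   94.6]
side -1 [182.4, 182.5, 181.0, 180.7, 181.6, 182.3, 182.9, 182.2] slope 0.0003 mid 181.9
side 1 [181.7, 182.1, 182.1, 181.4, 181.7, 182.8, 182.8, 181.4, 182.7, 182.0, 183.0, 182.4] slope 0.0048 mid 182.2
```

send_rows(
  commands=[
    [[0,0,0.03,-0.02,-0.035,-0.06,1],[0,0,0,0,-0.038,-0.12,1],[0,0,0,0,0,-0.16,1],[0,0,0,0,0,-0.14,1],[0,0,0,0,0,-0.1,1],[0,0,0,0,0,-0.04,1],[0,0,0,0,0,0,1],[0,0,0,0,0,0,1]],
  ],
)

```text
time_s: 20.6
tool_pos: [0.4319, -0.158, 0.1385]
tcp_rot: [0.707, -0.705, -0.047, 0.025]
force: [-0.7, 0.3, -1.9]
width: 0.0158
```

Run:
```python
from chk import *
s=st(); chk((95,125),s['tool_pos'][2]+.0127,.101)
f=cam('scene')[0]; save('s6.png',cv2.resize(f['img'][130:230,310:410],(600,600),interpolation=cv2.INTER_CUBIC))
```

```text
t 20.6 pos [ 0.4319 -0.158   0.1385] jawyaw 5.79 down [ 0.031  0.004 -1.   ] F [-0.7  0.3 -1.9] w 0.0158 q [-0.34  0.28  0.73  2.18 -0.3   0.75  0.69]
scene 280 [(-90, [-11.0, 36.2]), (-60, [-30.2, 37.2]), (-30, [-30.3, 36.8]), (0, [-31.9, 37.4]), (30, [-32.8, 37.7]), (60, [-29.8, 35.8])] x [-107.9   92.3]
side -1 [146.5, 148.0, 144.5, 145.1, 144.3, 146.3, 148.4, 145.3] slope -0.0028 mid 146.1
side 1 [147.8, 149.8, 149.1, 149.7, 149.5, 149.5, 150.0, 150.4, 151.6, 151.3, 151.0, 152.0] slope 0.0198 mid 150.1
top 671 [(-90, [27.9, 34.6]), (-60, [-34.1, 34.1]), (-30, [24.1, 34.3]), (0, [-34.8, 34.3]), (30, [-35.0, 34.0]), (60, [-34.6, 34.0])] x [-106.    93.2]
side -1 [148.9, 152.3, 151.4, 150.7, 150.1, 151.0, 151.6, 152.0, 151.3] slope 0.0069 mid 151.0
side 1 [151.1, 151.7, 151.3, 152.2, 152.5, 152.5, 152.5, 152.5, 152.5, 152.7, 152.3, 153.3] slope 0.0096 mid 152.3
```

View pics/s6.png

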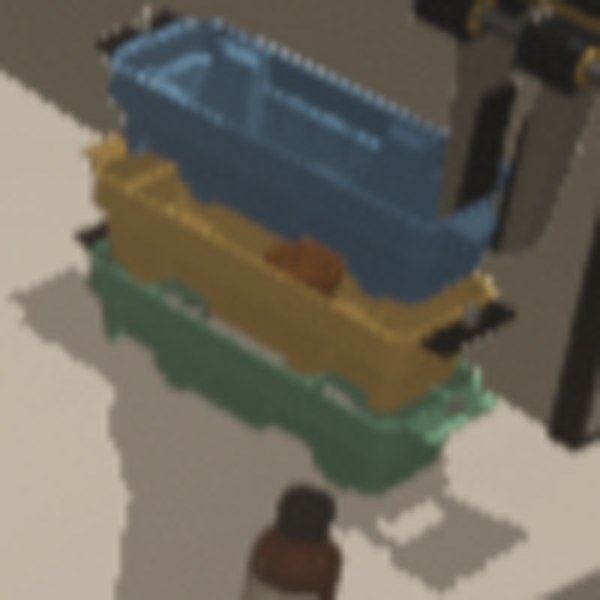

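Blue is in line above the stack, black end opposite yellow's, with the dish in place. Lowering it.

send_rows(
  commands=[
    [[0,0.03,0,0,0.008,-0.03,1],[0,0.03,0,0,0,-0.05,1],[0,0,0,0,0,-0.05,1],[0,0,0,0,0,-0.03,1],[0,0,0,0,0,-0.02,1],[0,0,0,0,0,-0.015,1],[0,0,0,0,0,-0.015,1],[0,0,0,0,0,0,1],[0,0,0,0,0,0,1]],
  ],
)

```text
time_s: 21.65
tool_pos: [0.4319, -0.1575, 0.128]
tcp_rot: [0.707, -0.705, -0.044, 0.027]
force: [0.4, -0.3, 0.0]
width: 0.0157
```

Run:
```python
from chk import *
s=st(); print(s['torque']); chk((95,125),.14,.101)
```

```text
t 21.65 pos [ 0.4319 -0.1575  0.128 ] jawyaw 5.79 down [ 0.024  0.005 -1.   ] F [ 0.4 -0.3  0. ] w 0.0157 q [-0.33  0.3   0.72  2.18 -0.32  0.73  0.7 ]
[-0.05743399  0.19698761  0.00697521]
scene 288 [(-90, [31.0, 36.7]), (-60, [-30.1, 36.8]), (-30, [-31.5, 38.7]), (0, [-30.9, 38.6]), (30, [-30.9, 37.8]), (60, [-29.9, 38.8])] x [-107.6   92.4]
side -1 [135.5, 136.4, 134.1, 135.3, 133.4, 135.7, 135.2] slope -0.0062 mid 135.2
side 1 [138.4, 137.9, 138.9, 139.7, 139.3, 139.3, 139.5, 140.1, 140.6, 141.2, 140.7, 140.5] slope 0.0168 mid 139.7
top 659 [(-90, [28.9, 34.7]), (-60, [-34.2, 34.9]), (-30, [22.9, 34.9]), (0, [-34.5, 34.7]), (30, [-35.0, 34.3]), (60, [-34.3, 34.7])] x [-106.    93.1]
side -1 [138.8, 140.3, 140.7, 140.2, 139.0, 138.5, 140.9, 140.7, 140.6] slope 0.0047 mid 139.9
side 1 [139.9, 141.0, 141.4, 140.8, 140.5, 140.5, 141.8, 140.5, 141.1, 140.9, 140.8, 142.1] slope 0.0051 mid 140.9
```

send_rows(
  commands=[
    [[0,0,0,0,0,-0.01,1],[0,0,0,0,0,0,1],[0,0,0,0,0,0,0.6],[0,0,0,0,0,0,0.45],[0,0,0,0,0,0,0.25],[0,0,0,0,0,0,0.1],[0,0,0,0,0,0,0.1],[0,0,0,0,0,0.1,0.1],[0,0,0,0,0,0.3,0.1],[0,0,0,0,0,0.5,0.1],[0,0,0,0,0,0.5,0.1],[0,0,0,0,0.3,0.3,0]],
  ],
  newtons=15,
)

```text
time_s: 22.95
tool_pos: [0.4324, -0.1443, 0.2145]
tcp_rot: [0.707, -0.705, -0.044, 0.025]
force: [0.0, 0.5, -0.5]
width: 0.0455
```

Run:
```python
from chk import *
s=st(); chk((95,125),.14,.101)
```

```text
t 22.95 pos [ 0.4324 -0.1443  0.2145] jawyaw 5.6 down [ 0.027  0.003 -1.   ] F [ 0.   0.5 -0.5] w 0.0455 q [-0.46  0.13  0.79  2.11 -0.13  0.92  0.5 ]
scene 328 [(-90, [-32.0, 37.2]), (-60, [-30.9, 37.5]), (-30, [-30.5, 36.5]), (0, [-31.6, 38.2]), (30, [-29.0, 38.3]), (60, [-29.1, 38.5])] x [-107.7   92.7]
side -1 [136.3, 133.1, 133.7, 138.0, 136.0, 134.9, 135.6, 134.9, 131.9, 135.8, 134.1] slope -0.0073 mid 134.9
side 1 [138.8, 137.5, 139.2, 138.8, 138.9, 137.7, 140.0, 139.7, 139.6, 139.1, 140.1, 141.1] slope 0.0132 mid 139.2
top 680 [(-90, [-32.3, 34.4]), (-60, [22.8, 34.6]), (-30, [-31.1, 34.8]), (0, [-34.0, 34.6]), (30, [-34.8, 34.9]), (60, [-34.1, 34.3])] x [-105.8   93.1]
side -1 [138.7, 140.8, 138.7, 138.8, 140.5, 140.8, 140.7] slope 0.0091 mid 139.6
side 1 [140.4, 141.2, 140.1, 140.3, 140.3, 141.7, 140.6, 140.8, 140.5, 141.6, 140.9, 141.5] slope 0.0052 mid 140.8
```

send_rows(
  commands=[
    [[-0.006,0.056,0,0.05,0.4,0,0],[-0.006,0.056,-0.1,0.15,0.7,0,-0.5],[-0.006,0.056,-0.1,0.19,0.88,0,-1],[-0.006,0.056,-0.1,0.19,0.88,0,-1],[0,0,-0.1,0.19,0.88,0,-1],[0,0,-0.1,0.19,0.88,0,-1],[0,0,-0.1,0.19,0.88,0,-1],[0,0,-0.1,0.19,0.88,0,-1],[0,0,-0.1,0.19,0.88,-0.2,-1],[0,0,-0.1,0.19,0.8,-0.5,-1],[0,0,-0.1,0.19,0.5,-0.6,-1],[0,0,-0.1,0,0.25,-0.5,-1]],
  ],
)

```text
time_s: 24.25
tool_pos: [0.5272, 0.3002, 0.1194]
tcp_rot: [0.707, -0.707, 0.011, -0.009]
force: [0.6, 0.9, 0.1]
width: 0.0918
```

send_rows(
  commands=[
    [[0,0,0,0,0,0,-1],[0,0,0,0,0,0,-1],[0,0,0,0,0,0,-1]],
  ],
)

```text
time_s: 24.55
tool_pos: [0.5284, 0.2967, 0.1237]
tcp_rot: [0.708, -0.706, 0.012, -0.011]
force: [-0.1, -0.3, 0.2]
width: 0.0915
```

Run:
```python
from chk import *
s=st()
print('blue'); chk((95,125),.14,.101)
for n in('top','scene'):
    f,W=cam(n); z=W[...,2]
    print(n,'blue stack',fit(f,comp(near(W,(.5294,-.1477),.14)&(z>.1185)&(z<.16)&(W[...,1]>-.2)),TRAY,.09,(.5294,-.1477,.101)))
```

```text
t 24.55 pos [0.5284 0.2967 0.1237] jawyaw -1.87 down [-0.001  0.002 -1.   ] F [-0.1 -0.3  0.2] w 0.0915 q [-0.94  0.53  0.49  1.81 -0.32  0.88 -0.32]
blue
scene 343 [(-90, [-30.8, 36.8]), (-60, [-30.4, 37.2]), (-30, [-31.9, 37.2]), (0, [-32.8, 37.6]), (30, [-31.4, 37.6]), (60, [-28.5, 36.8])] x [-107.5   92. ]
side -1 [135.5, 133.1, 132.8, 137.2, 135.2, 135.6, 134.8, 133.2, 136.5, 131.0] slope -0.0071 mid 134.5
side 1 [138.7, 138.0, 139.9, 139.1, 139.7, 140.2, 140.7, 140.6, 140.0, 139.5, 140.1, 140.2] slope 0.0094 mid 139.7
top 877 [(-90, [-33.3, 34.9]), (-60, [-34.0, 34.4]), (-30, [-34.1, 34.4]), (0, [-34.7, 34.6]), (30, [-34.2, 34.7]), (60, [-34.2, 34.8])] x [-106.1   93.2]
side -1 [139.7, 139.0, 140.0, 139.8, 140.1, 140.0, 139.1, 139.2, 139.7, 139.5, 140.5, 138.7] slope -0.0011 mid 139.6
side 1 [141.5, 141.3, 140.4, 140.4, 140.4, 140.3, 140.9, 141.7, 141.0, 141.2, 141.1, 141.6] slope 0.0029 mid 141.0
top blue stack (array([ 0.5289, -0.1478,  0.1016]), np.float64(5.82), np.float64(105.9), 3869)
scene blue stack (array([ 0.5284, -0.1465,  0.0969]), np.float64(5.55), np.float64(67.1), 1440)
```

send_rows(
  commands=[
    [[0,0,0,-0.014,0.008,-0.3,-1],[0,0,0,0,0,-0.5,-1],[0,0,0,0,0,-0.5,-1],[0,0,0,0,0,-0.4,-1],[0,0,0,0,0,-0.25,-1],[0,0,0,0,0,-0.15,-1],[0,0,0,0,0,-0.08,-1],[0,0,0,0,0,0,-1],[0,0,0,0,0,0,-1]],
  ],
)

```text
time_s: 25.65
tool_pos: [0.5272, 0.2987, 0.0141]
tcp_rot: [0.708, -0.706, 0.012, -0.01]
force: [0.5, 0.0, 0.2]
width: 0.0923
```

Run:
```python
from h import *
st()
```

```text
t 25.65 pos [0.5272 0.2987 0.0141] jawyaw -1.77 down [-0.002  0.002 -1.   ] F [0.5 0.  0.2] w 0.0923 q [-0.88  0.69  0.41  1.85 -0.42  0.69 -0.25]
```

send_rows(
  commands=[
    [[0,0,0,0.01,-0.03,-0.04,-1],[0,0,0,0,0,0,-0.75],[0,0,0,0,0,0,-0.6],[0,0,0,0,0,0,-0.5],[0,0,0,0,0,0,0],[0,0,0,0,0,0,0.5],[0,0,0,0,0,0,0.5]],
  ],
  newtons=30,
)

```text
time_s: 26.35
tool_pos: [0.5273, 0.297, 0.0117]
tcp_rot: [0.708, -0.706, 0.012, -0.01]
force: [-0.4, -0.5, 1.9]
width: 0.0712
```

Run:
```python
from h import *
st(); f,W=cam('top'); z=W[...,2]
save('t7.png',cv2.resize(f['img'][140:265,120:260],(784,700),interpolation=cv2.INTER_CUBIC)[:600])
```

```text
t 26.35 pos [0.5273 0.297  0.0117] jawyaw -1.77 down [-0.003  0.002 -1.   ] F [-0.4 -0.5  1.9] w 0.0712 q [-0.87  0.69  0.41  1.85 -0.42  0.68 -0.25]
```

send_rows(
  commands=[
    [[0,0,0,0,0,0.06,0.5],[0,0,0,0,0,0.15,0.5],[0,0,0,0,0,0.3,0.5],[0,0,0,0,0,0.45,0.5],[0,0,0,0,0,0.6,0.5],[0,0,0,0,0,0.7,0.5],[0,0,0,0,-0.1,0.7,0.5],[0,0,0,0,-0.2,0.5,0.5],[0,0,0.1,0,-0.3,0.3,0.5],[0,0,0.1,0,-0.4,0.1,0.5],[0,0,0.1,0,-0.5,0,0.5],[0,0,0.1,0,-0.6,0,0.5]],
  ],
)

```text
time_s: 27.6
tool_pos: [0.5265, 0.1909, 0.2047]
tcp_rot: [0.708, -0.706, -0.006, 0.008]
force: [0.4, -0.9, -2.2]
width: 0.0719
```

send_rows(
  commands=[
    [[0,0,0.1,0,-0.7,0,0.5],[0,0,0.1,0,-0.7,0,0.5],[0,0,0.1,0,-0.7,0,0.5],[0,0,0.1,0.01,-0.7,0,0.5],[0,0,0.1,0.01,-0.7,0,0.5],[0,0,0.1,0.01,-0.7,0,0.5],[0,0,0.1,0,-0.7,0,0.5],[0,0,0,0,-0.6,0,0.5],[0,0,0,0,-0.5,0,0.5],[0,0,0,0,-0.3,0,0.5],[0,0,0,0,-0.15,0,0.5],[0,0,0,0,-0.05,0,0.5]],
  ],
)

```text
time_s: 28.8
tool_pos: [0.5279, -0.134, 0.2045]
tcp_rot: [0.707, -0.706, -0.034, 0.036]
force: [0.1, -0.4, -2.6]
width: 0.0713
```

send_rows(
  commands=[
    [[0,0,0,0,0,0,0.5],[0,0,0,0,0,0,0.5]],
  ],
)

```text
time_s: 29.0
tool_pos: [0.5286, -0.132, 0.2043]
tcp_rot: [0.707, -0.705, -0.035, 0.037]
force: [-0.0, -0.8, -1.6]
width: 0.0714
```

Run:
```python
from h import *
st()
```

```text
t 29.0 pos [ 0.5286 -0.132   0.2043] jawyaw 5.88 down [-0.003  0.002 -1.   ] F [-0.  -0.8 -1.6] w 0.0714 q [-0.35  0.34  0.66  1.9  -0.25  0.98  0.53]
```

send_rows(
  commands=[
    [[0,0,-0.01,0.004,-0.1,0,0.5],[0,0,0,0.004,-0.14,0,0.5],[0,0,0,0,-0.08,-0.1,0.5],[0,0,0,0,0,-0.2,0.5],[0,0,0,0,0,-0.2,0.5],[0,0,0,0,0,-0.1,0.5],[0,0,0,0,0,-0.04,0.5],[0,0,0,0,0,0,0.5]],
  ],
)

```text
time_s: 29.8
tool_pos: [0.5288, -0.149, 0.172]
tcp_rot: [0.707, -0.706, -0.034, 0.037]
force: [0.0, 0.5, -2.0]
width: 0.0717
```

Run:
```python
from h import *
s=st(); a=cam('top')[0]['img'][125:285,340:440]; b=cam('scene')[0]['img'][120:200,300:420]
save('c8.png',np.hstack([cv2.resize(a,(350,560),interpolation=cv2.INTER_CUBIC),cv2.resize(b,(450,560),interpolation=cv2.INTER_CUBIC)]))
for n in('top','scene'):
    f,W=cam(n); z=W[...,2]; m=near(W,(.529,-.148),.14)&(abs(z-(s['tool_pos'][2]-.0117+.005))<.004)&(W[...,1]>-.2)
    x=(W[...,0]-.5289)*np.cos(.1016)+(W[...,1]+.1478)*np.sin(.1016); y=-(W[...,0]-.5289)*np.sin(.1016)+(W[...,1]+.1478)*np.cos(.1016)
    print(n,m.sum(),'x',np.percentile(x[m],[.5,1,99,99.5]).round(4))
    for b in range(-100,100,25):
        k=m&(x*1e3>b)&(x*1e3<b+20)
        if k.sum()>8: print(b,(np.percentile(y[k],[2,98])*1e3).round(1),(np.median(z[k])*1e3).round(1),end='; ')
    print()
```

```text
t 29.8 pos [ 0.5288 -0.149   0.172 ] jawyaw 5.73 down [-0.004  0.001 -1.   ] F [ 0.   0.5 -2. ] w 0.0717 q [-0.3   0.39  0.65  1.92 -0.3   0.93  0.59]
top 2220 x [-0.1081 -0.1076  0.1061  0.1075]
-100 [-17.8  34.2] 165.2; -75 [-10.   33.8] 166.3; -50 [-15.9  34.1] 166.3; -25 [-23.2  33.6] 166.2; 0 [-23.   33.7] 166.1; 25 [-23.4  33.5] 166.1; 50 [-1.6 33.2] 166.2; 75 [-8.3 33.5] 165.2; 
scene 984 x [-0.1099 -0.1093  0.1054  0.1061]
-100 [-31.4  36.3] 165.0; -75 [-31.5  35.3] 165.9; -50 [-32.4  36.5] 166.1; -25 [-5.5 37. ] 166.0; 0 [-9.4 35.7] 166.1; 25 [ 0.3 34.9] 166.6; 50 [-10.9  35.4] 166.1; 75 [-32.   35.3] 165.2;
```

View pics/c8.png

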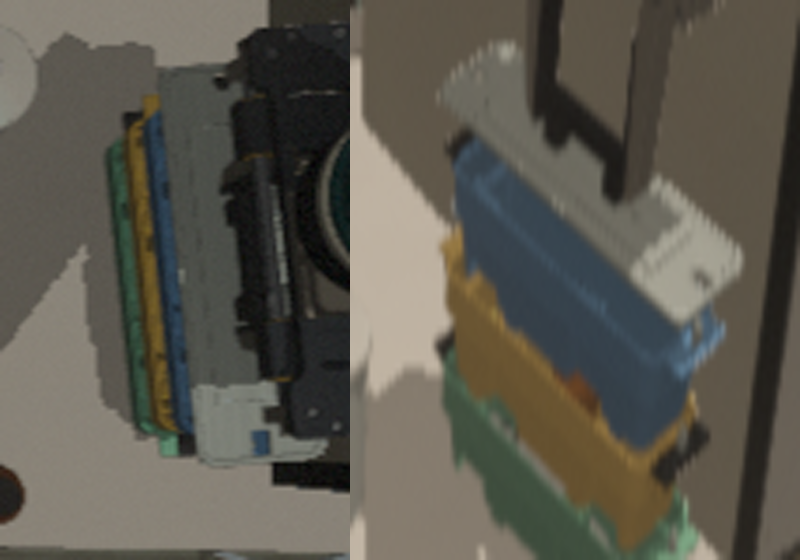

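The cover hangs level over the stack, but about 1.2 mm toward -y and 0.2° off. I correct both, ease the grip, and lower it onto the studs.

send_rows(
  commands=[
    [[0,0,0.03,0.002,0.023,0,0.5],[0,0,0,0,0,-0.06,0.5],[0,0,0,0,0,-0.08,0.5],[0,0,0,0,0,-0.06,0.5],[0,0,0,0,0,-0.03,0.5],[0,0,0,0,0,0,0.5],[0,0,0,0,0,0,0.5]],
  ],
  newtons=12,
)

```text
time_s: 30.7
tool_pos: [0.5291, -0.148, 0.1609]
tcp_rot: [0.707, -0.706, -0.035, 0.038]
force: [-0.2, -0.1, -1.6]
width: 0.0717
```

```bash
cat > cc.py <<'E'
from h import *
s=st()
for n in('top','scene'):
    f,W=cam(n); z=W[...,2]; m=near(W,(.529,-.148),.14)&(abs(z-(s['tool_pos'][2]-.0117+.005))<.004)&(W[...,1]>-.2)
    x=(W[...,0]-.5289)*np.cos(.1016)+(W[...,1]+.1478)*np.sin(.1016); y=-(W[...,0]-.5289)*np.sin(.1016)+(W[...,1]+.1478)*np.cos(.1016)
    print(n,m.sum(),'x',np.percentile(x[m],[.5,1,99,99.5]).round(4))
    for b in range(-100,100,25):
        k=m&(x*1e3>b)&(x*1e3<b+20)
        if k.sum()>8: print(b,(np.percentile(y[k],[2,98])*1e3).round(1),(np.median(z[k])*1e3).round(1),end='; ')
    print()
E
python3 cc.py
```

```text
t 30.7 pos [ 0.5291 -0.148   0.1609] jawyaw 5.92 down [-0.003  0.001 -1.   ] F [-0.2 -0.1 -1.6] w 0.0717 q [-0.3   0.41  0.64  1.93 -0.31  0.9   0.6 ]
top 2148 x [-0.1082 -0.1075  0.1065  0.1075]
-100 [-17.2  34.7] 153.5; -75 [-8.6 35.1] 154.6; -50 [ 4.4 34.5] 154.3; -25 [-21.3  35.1] 154.3; 0 [-21.6  34.7] 154.2; 25 [-21.6  34.5] 154.2; 50 [-0.2 34.7] 154.5; 75 [-8.4 34.4] 153.6; 
scene 974 x [-0.1095 -0.1092  0.1055  0.1062]
-100 [-32.2  36.9] 153.3; -75 [-32.   36.5] 154.2; -50 [-32.2  36.4] 154.3; -25 [-5.9 37.2] 154.7; 0 [-9.3 36.8] 154.2; 25 [ 2.6 36.2] 154.2; 50 [-9.3 37.1] 154.2; 75 [-30.2  37.2] 153.7;
```

send_rows(
  commands=[
    [[0,0,0,0,0.004,-0.02,0.5],[0,0,0,0,0,-0.02,0.5],[0,0,0,0,0,-0.02,0.5],[0,0,0,0,0,-0.02,0.5],[0,0,0,0,0,0,0.5]],
  ],
)

```text
time_s: 31.3
tool_pos: [0.529, -0.1477, 0.1568]
tcp_rot: [0.707, -0.706, -0.035, 0.038]
force: [-0.1, -0.4, -2.1]
width: 0.0717
```

```bash
python3 cc.py
```

```text
t 31.3 pos [ 0.529  -0.1477  0.1568] jawyaw 5.93 down [-0.003  0.001 -1.   ] F [-0.1 -0.4 -2.1] w 0.0717 q [-0.29  0.42  0.64  1.93 -0.31  0.9   0.61]
top 2139 x [-0.1083 -0.1078  0.106   0.1071]
-100 [-16.5  35. ] 149.3; -75 [-7.4 34.9] 150.2; -50 [ 2.9 35.3] 150.2; -25 [-20.4  35. ] 150.3; 0 [-20.8  35.3] 150.2; 25 [-20.4  35.2] 150.1; 50 [ 0.9 34.8] 150.4; 75 [-5.6 34.7] 149.4; 
scene 985 x [-0.1103 -0.1101  0.105   0.1066]
-100 [-30.6  37.4] 149.4; -75 [-29.8  37.2] 150.3; -50 [-29.7  38.4] 150.4; -25 [-5.6 37.6] 150.2; 0 [-7.9 37.6] 150.5; 25 [ 0.2 37.6] 150.0; 50 [-10.6  37.3] 150.3; 75 [-30.   36.9] 149.4;
```

No contact force with the cover 4 mm over the stud cones, so both studs are in the holes. Continuing to the rim.

send_rows(
  commands=[
    [[0,0,0,0,0,-0.02,0.5],[0,0,0,0,0,-0.02,0.5],[0,0,0,0,0,-0.02,0.5],[0,0,0,0,0,-0.02,0.5],[0,0,0,0,0,-0.01,0.5],[0,0,0,0,0,0,0.5],[0,0,0,0,0,0,0.5]],
  ],
)

```text
time_s: 32.1
tool_pos: [0.5291, -0.1478, 0.1525]
tcp_rot: [0.707, -0.706, -0.036, 0.038]
force: [-0.2, -0.2, -1.9]
width: 0.0715
```

```bash
python3 cc.py
```

```text
t 32.1 pos [ 0.5291 -0.1478  0.1525] jawyaw 5.93 down [-0.003  0.001 -1.   ] F [-0.2 -0.2 -1.9] w 0.0715 q [-0.29  0.42  0.63  1.94 -0.32  0.89  0.61]
top 2107 x [-0.1082 -0.1076  0.1067  0.1077]
-100 [-22.4  34.8] 145.1; -75 [-6.9 35.2] 145.9; -50 [ 5.3 35.2] 146.0; -25 [-20.2  34.9] 146.0; 0 [-20.4  34.7] 146.0; 25 [-19.8  35. ] 145.6; 50 [ 0.4 34.9] 145.7; 75 [-7.9 34.5] 144.9; 
scene 982 x [-0.1094 -0.1092  0.1058  0.1065]
-100 [-31.9  37.5] 144.8; -75 [-31.   37.3] 145.8; -50 [-30.7  36.8] 145.9; -25 [-5.5 37.3] 145.7; 0 [-8.2 37.7] 145.9; 25 [-0.5 37.2] 145.6; 50 [-7.7 37.6] 145.7; 75 [-29.6  37.7] 145.2;
```

send_rows(
  commands=[
    [[0,0,0,0,0,-0.01,0.5],[0,0,0,0,0,-0.01,0.5],[0,0,0,0,0,0,0.5],[0,0,0,0,0,0,0.5]],
  ],
)

```text
time_s: 32.6
tool_pos: [0.5292, -0.1478, 0.1516]
tcp_rot: [0.707, -0.706, -0.036, 0.038]
force: [-0.3, 0.6, -0.9]
width: 0.0717
```

```bash
python3 -c "
from h import *
st()"
```

```text
t 32.6 pos [ 0.5292 -0.1478  0.1516] jawyaw 5.93 down [-0.003  0.001 -1.   ] F [-0.3  0.6 -0.9] w 0.0717 q [-0.29  0.42  0.63  1.94 -0.32  0.88  0.61]
```

send_rows(
  commands=[
    [[0,0,0,0,0,-0.01,0.5],[0,0,0,0,0,0,0.5],[0,0,0,0,0,0,-0.6],[0,0,0,0,0,0,-0.75],[0,0,0,0,0,0,-0.9],[0,0,0,0,0,0,-0.9],[0,0,0,0,0,0.1,-0.9],[0,0,0,0,0,0.3,-0.9],[0,0,0,0,0,0.6,-0.9],[0,0,0,0,0,0.8,-0.9],[0,0,0,0,0.4,0.6,-0.9],[0,0,0,0,0.8,0.3,-0.9]],
  ],
)

```text
time_s: 33.8
tool_pos: [0.5302, -0.091, 0.2904]
tcp_rot: [-0.706, 0.706, 0.035, -0.033]
force: [-0.0, 0.5, 0.2]
width: 0.0873
```

send_rows(
  commands=[
    [[0,0,0,0,0.9,0,-0.9],[0,0,0,0,0.9,0,-0.9],[0,0,0,0,0.9,0,-0.9],[0,0,0,0,0.9,0,-0.9],[0,0,0,0,0.9,0,-0.9],[0,0,0,0,0.5,0,-0.9],[0,0,0,0,0,0,-0.9]],
  ],
)

```text
time_s: 34.5
tool_pos: [0.5286, 0.167, 0.2867]
tcp_rot: [0.707, -0.705, -0.038, 0.04]
force: [-0.7, -0.7, -0.9]
width: 0.0871
```

Run:
```python
from h import *
st()
ims=[]
for n,(r0,r1,c0,c1) in dict(top=(130,290,320,440),scene=(120,240,300,420)).items():
    f,W=cam(n); z=W[...,2]; ims.append(cv2.resize(f['img'][r0:r1,c0:c1],(400,530),interpolation=cv2.INTER_CUBIC))
    m=near(W,(.529,-.148),.14)&(abs(z-.146)<.006)&(W[...,1]>-.2)
    print(n,'cover',fit(f,comp(near(W,(.529,-.148),.14)&(z>.1405)&(W[...,1]>-.2)&(W[...,1]<-.08)),COVER+[BAR[0]],.14,(.529,-.148,.101)))
    A=np.c_[W[m][:,:2]-[.529,-.148],np.ones(m.sum())]; print('plane',np.linalg.lstsq(A,W[m][:,2],rcond=None)[0].round(4))
    W0=np.load(f'pics/{n}0.npz')['W']
    for k,p in dict(red=(.399,.192),jar=(.636,-.012),amber=(.4,-.027),clear=(.623,.18)).items():
        q0=near(W0,p,.045)&(W0[...,2]>.04); q=near(W,p,.045)&(z>.04); print(k,(W[q].mean(0)-W0[q0].mean(0)).round(4),end=' ')
    print()
    hsv=cv2.cvtColor(f['img'],cv2.COLOR_RGB2HSV)
    if n=='top': 
        g=(hsv[...,0]>60)&(hsv[...,0]<95)&(hsv[...,1]>60)&near(W,(.53,-.148),.13)&(abs(z-.049)<.006); y=-(W[...,0]-.5294)*np.sin(.101)+(W[...,1]+.1477)*np.cos(.101); print('green +y edge',np.percentile(y[g],[95,97,99]).round(4))
save('f9.png',np.hstack(ims))
```

```text
t 34.5 pos [0.5286 0.167  0.2867] jawyaw 6.34 down [-0.002  0.002 -1.   ] F [-0.7 -0.7 -0.9] w 0.0871 q [-0.81  0.25  0.54  1.79 -0.14  1.15 -0.12]
top cover (array([ 0.5288, -0.1477,  0.0997]), np.float64(5.71), np.float64(117.9), 4034)
plane [-0.0007  0.0046  0.1448]
red [ 0.0071 -0.0275  0.6423] jar [-0.0001  0.0001 -0.0004] amber [-0.     -0.0004 -0.    ] clear [ 0.0003 -0.0001  0.0182] 
green +y edge [0.0342 0.0343 0.0345]
scene cover (array([ 0.5289, -0.1466,  0.1021]), np.float64(5.85), np.float64(87.6), 1244)
plane [ 0.002  -0.0054  0.1448]
red [ 0.0215 -0.0085  0.1484] jar [-0.0001  0.0001 -0.    ] amber [ 0.     -0.0003  0.0001] clear [-0.0232  0.0016  0.276 ]
```

View pics/f9.png

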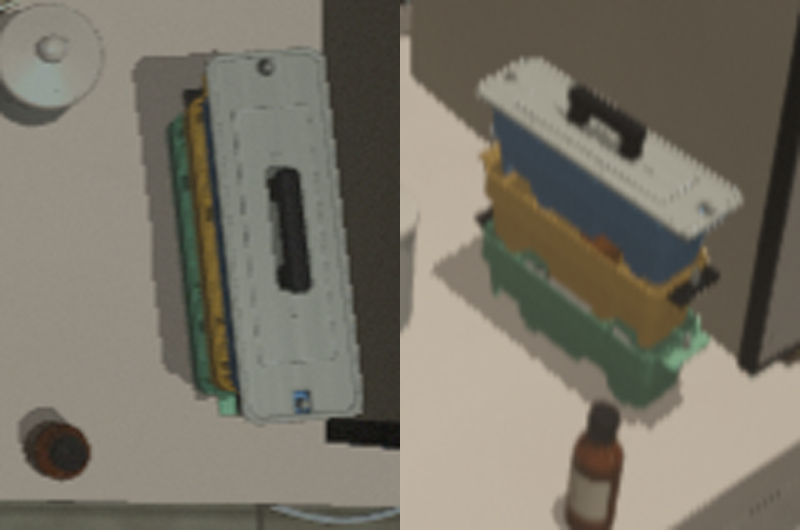

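The cover is flat with its top at 145 mm, and a stud shows in each hole, at (265,67) and (302,402). The red and clear bottle readings had the arm mixed in, so I recheck those below arm height and hand in.

Run:
```python
from h import *
for n in('top','scene'):
    f,W=cam(n); W0=np.load(f'pics/{n}0.npz')['W']
    for k,p,h in(('red',(.399,.192),.105),('clear',(.623,.18),.07)):
        q=lambda V: near(V,p,.03)&(V[...,2]>.03)&(V[...,2]<h)
        print(n,k,q(W).sum(),q(W0).sum(),(np.nanmean(W[q(W)],0)-np.nanmean(W0[q(W0)],0)).round(4))
print(env.hand_in())
```

```text
top red 0 277 [nan nan nan]
top clear 0 160 [nan nan nan]
scene red 389 390 [-0.     -0.0003  0.0001]
scene clear 161 163 [ 0.     -0.0001  0.0002]
the job is handed in; nothing more can be done
None<stdin>:6: RuntimeWarning: Mean of empty slice
```

The stack is rebuilt on the green tray: yellow turned end for end on green, blue turned on yellow, and the cover on blue with both studs through its holes. I handed the job in after about 35 s of the 67 s allowed; it reports no verdict.

- **Grip used:** The autoclave is 64 mm from the green tray's axis, so the suggested grip across mid-length would have put the gripper body into it. I pinched each tray over its plain end wall and lip instead, and held the cover bar by its 72 mm length rather than across its width.
- **Heights and level:** The yellow rim measured about 95 mm, the blue rim about 140 mm and the cover top 145 mm. All were level and in line to within about 1 mm.
- **Contents:** The dish was still upright in the yellow tray in the last picture. The tweezers were in the blue tray before I lowered it; the cover now hides them.
- **Bystanders:** The green tray's edge, the jar and all four bottles were where they started, to within about 0.5 mm.
- **Checks that disagreed:**
  - The side camera read the blue rim's wall side about 5 mm low, but the top camera showed it level.
  - My first check of the red and clear bottles picked up the arm by mistake. On the repeat, the side camera showed them unmoved, but the arm hid both from the top camera.

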